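# Clamp the chromatography columns on their mounting board

### The arm

A 7-joint arm with a two-finger parallel gripper is mounted at the origin on the work surface. World frame = base frame: x ahead of the robot, y to its left, z up, the work surface at z = 0. Lengths are in mm, angles in rad, forces in N, time in s.
With the tool pointing down it reaches from about 425 to 950 mm from the base axis. Payload 4.7 kg.
Tool frame: the origin (TCP) lies midway between the tips of the shut fingers; the grasp point (between the pads) lies 19 mm behind it; z points along the fingers, y is the line along which they close (so a half turn about z gives the same grasp; the last joint's range is limited). The gripper opens to 85 mm and grips with 20 to 120 N. Pads are 22 mm wide; open, the fingers measure 114 mm over their backs; the gripper's body (76 mm by 85 mm) begins 54 mm behind the grasp point. The pads swing forward as they close: fully open they stand 13 mm farther back than shut.
Start: joints at [-1.205, 0.469, -0.049, 1.532, 0.024, 1.141, -0.082], TCP at [259.583, 623.109, 231.335] pointing down, gripper open.
Joint ranges: [-2.59, 2.59], [-0.33, 1.99], [-1.39, 1.29], [0.1, 2.45], [-1.04, 4.18], [0.21, 1.99], [-2.66, 2.66]. Speed limits (rad/s): [2.57, 2.57, 3.14, 3.14, 3.14, 3.14, 3.14].

### API

Orientations are given as [roll, pitch, yaw] about the fixed x, y, z axes, in that order (R = Rz(yaw) Ry(pitch) Rx(roll)).
In Python, from rig import ctrl gives the robot as it stands. The module is installed in compiled form; this text tells all that it offers.
- The arm moves only by the tool step_arm, never from a script. Its argument "steps" is text: rows parted by semicolons, each of 6 numbers parted by spaces: the shift along the tool's x, y, z in m, then the turn, a rotation vector about the tool's x, y, z in rad. In form: x y z wx wy wz; .... A call has 1 to 20 rows; each row is the pose to reach, as a shift and turn from the pose commanded when the call began, along the tool's axes at that moment; what a row does not reach only later rows make up. A row lasts 1/12 s, in which the tool goes at most 41.7 mm and 7.16 degrees, less where a joint would pass 70% of its speed; a pose out of reach is approached as far as the arm can. A call with a gripper value outside its range is refused whole. "grip" is the opening in per cent of the stroke, from 0 (shut) to 100 (fully open), set as the call begins (left out, the last holds). The fingers move at their own pace and stop on an object; "squeeze" is the grip in N (left out, the last holds). Time passes only in rows, so rows that repeat a pose let the fingers close. It gives the time, the measured TCP pose, the force, the opening and the grip force at its end, in the units of the state.
- ctrl.observe(): the state, without advancing time (a new reading comes with each control period).
- ctrl.read_camera(name): name is "side" or "top"; returns the picture (420x560x3 uint8, red, green, blue); there is no depth.
- ctrl.get_calibration(name): a dict with "fx", "fy", "cx", "cy" (pixels), "k1" (the pictures are not rectified: a ray, as slopes to the right and down, at radius r is drawn at 1 + k1 r^2 times it, then the intrinsics apply), "extrinsics" (4x4, takes a point from camera to world coordinates). Camera axes: x right, y up, looking along -z (the intrinsics and any distortion apply to the point x, -y, -z); pixel columns grow to the right and rows downward; lengths in mm; the calibration is good to about 2 mm. A picture is of the moment at which its call begins. get_calibration takes no time and is no camera call.
- ctrl.finish_job(): hands the job in; it is judged then, once.
Trained networks look in the newest picture that a camera, given by its name, has taken for a name from the list of things; names that differ only in an ending like _2 or _b are one class to them, and where a whole thing is asked for, a point or a joint stands for the part that bears it (a point fixed in the world has none). Each returns a list of dicts, best first, with "confidence" (0 to 1); they miss things now and then, are a little off and sometimes report something else, mostly with a low value. They report only what shows in the picture. A call takes as long as a camera call. They do not tell look-alikes from the thing itself.
- ctrl.regions_of(camera, thing): "pixels" (420x560 bool, what is visible of it) and "xy" ([column, row] in pixels, amid what is visible of it).
The state is a dict: "t": time; "qpos": joint angles; "qd": joint speeds; "tau": joint torques, N m; "position": TCP position; "tcp_rot": TCP orientation; "contact_force": force on the tool from outside, world axes, zero at the start; "moment": the same for the moment, N m; "grip_width": finger opening in mm; "grasp_force": force on a finger pad.
Only numpy, scipy, OpenCV 4.12 (cv2) and the standard library are available. Lean on these libraries where they do the work, as an engineer would, in place of code of your own. Each camera call takes 0.05 s, during which the arm holds its last target. There are 200 camera calls.

### The job

Swing the magnifier arm well clear of the mounting board, then lay every column that is out on the bench into a nest of its own, seated in both cradles, and fasten each with a U-bolt from the red holder: both legs around the tube and down through the two holes, until the crossbar sits on the tube. When all are fastened, swing the magnifier back over the board to its stop. Do not knock over the beaker, the paper cup or the jar.

Things in the scene. Friction and masses are not known exactly. Their poses are not given: they have to be found in the camera images.
- station: fixed grey mounting board 150 (x) x 270 (y) x 22 mm; origin under its centre, at bench height. Three nests side by side along y, 85 mm apart; a column lies in a nest along x, on two white V cradles at x = -36 and +36 mm (10 mm thick, 45 degree walls, V mouth 46 mm wide, top 51 mm above the bench). A steel post on its left (+y) carries the magnifier arm.
- nest1 (a point): centre of a nest, where a seated column's centre lies: 46 mm above the bench, 24 mm above the board's top; axes as the station's. At x = 0, y = -20 and +20 mm from it are the nest's two square through holes, 11 mm wide with brass rims, 24 mm below this point and 22 mm deep.
- nest2 (a point): centre of a nest, where a seated column's centre lies: 46 mm above the bench, 24 mm above the board's top; axes as the station's. At x = 0, y = -20 and +20 mm from it are the nest's two square through holes, 11 mm wide with brass rims, 24 mm below this point and 22 mm deep.
- nest3 (a point): centre of a nest, where a seated column's centre lies: 46 mm above the bench, 24 mm above the board's top; axes as the station's. At x = 0, y = -20 and +20 mm from it are the nest's two square through holes, 11 mm wide with brass rims, 24 mm below this point and 22 mm deep.
- column1: loose chromatography column (None if absent) lying on the bench at the right, 0.13 to 0.25 kg: steel tube of 26 mm diameter along its x, 92 mm long between two blue square end fittings (18 mm long, 34 x 34 mm). Origin: its centre, on the axis. It may point either way. Seated, the tube lies in both cradles, the fittings just outside them with 5 mm play each way.
- ubolt1: loose steel U-bolt, 60 g, standing legs down in the red holder at the left (40 mm high; next U-bolt 62 mm off along x). Legs 8 mm thick at y = -20 and +20 mm; crossbar at z = 55 to 63 mm; orange grip block on it, 12 (x) x 30 (y) mm, z = 62 to 92 mm. Origin midway between the leg tips, z up. Seated, the crossbar rests on the tube and the origin is 4 mm above the bench.
- column2: loose chromatography column (None if absent) lying on the bench at the right, 0.13 to 0.25 kg: steel tube of 26 mm diameter along its x, 92 mm long between two blue square end fittings (18 mm long, 34 x 34 mm). Origin: its centre, on the axis. It may point either way. Seated, the tube lies in both cradles, the fittings just outside them with 5 mm play each way.
- ubolt2: loose steel U-bolt, 60 g, standing legs down in the red holder at the left (40 mm high; next U-bolt 62 mm off along x). Legs 8 mm thick at y = -20 and +20 mm; crossbar at z = 55 to 63 mm; orange grip block on it, 12 (x) x 30 (y) mm, z = 62 to 92 mm. Origin midway between the leg tips, z up. Seated, the crossbar rests on the tube and the origin is 4 mm above the bench.
- column3: loose chromatography column (None if absent) lying on the bench at the right, 0.13 to 0.25 kg: steel tube of 26 mm diameter along its x, 92 mm long between two blue square end fittings (18 mm long, 34 x 34 mm). Origin: its centre, on the axis. It may point either way. Seated, the tube lies in both cradles, the fittings just outside them with 5 mm play each way.
- ubolt3: loose steel U-bolt, 60 g, standing legs down in the red holder at the left (40 mm high; next U-bolt 62 mm off along x). Legs 8 mm thick at y = -20 and +20 mm; crossbar at z = 55 to 63 mm; orange grip block on it, 12 (x) x 30 (y) mm, z = 62 to 92 mm. Origin midway between the leg tips, z up. Seated, the crossbar rests on the tube and the origin is 4 mm above the bench.
- lens_arm (a joint): swing of the magnifier arm about its upright post: 0 = against its stop with the lens over the board (arm along the station's -y), grows anticlockwise from above to 1.65 rad (the other stop; 1.57 = pointing along the station's +x, clear of the board). It stays where it is left; about 1.5 N at the grip moves it.
- lens_grip (a point): on the axis of the arm's black upright grip pin (18 mm in diameter, from 208 to 250 mm above the bench, 120 mm from the hinge axis), 236 mm above the bench. The arm is 16 mm thick, top at 208 mm, underside at 192 mm; the round lens, 100 mm across and as thick, is centred 190 mm from the hinge axis.
- lens_hinge (a point): on the arm's vertical hinge axis, 200 mm above the bench; the axis points up. The post below is 22 mm thick, its cap 32 mm across with its top at 216 mm; lift what you carry over it or go round it.
- beaker: glass beaker, 68 mm wide, 85 mm high; a bystander, origin under its centre.
- cup: paper cup, 72 mm wide, 80 mm high; a bystander, origin under its centre.
- jar: small amber jar, 56 mm wide, 70 mm high; a bystander, origin under its centre.
There are look-alikes about, which are no part of the job. What is shaped like the column1 but turquoise is not meant.

How it is judged:
By the outcome, as a careful person would: the job done as asked, in the order asked, and still so for the second after the job is handed in, with the robot touching nothing.
Of column1, column2, column3 only 2 to 3 are there at a start; the rules pass over those that are not, and their reading is None.
At some moment in a run one of column1, column2, column3 may be knocked a few centimetres aside while the robot is not near it.
It also fails if it takes over 210 s, if anything falls off the work surface, if the arm or the gripper's body presses on something with over 40 N, if the wrist force passes 120 N, or if a joint passes its speed limit or range.

## Working session

There is one attempt and no reset: what is moved stays moved. The work goes in short steps, Python scripts to look and compute and a tool call to move; the robot and the scene stay as the last step left them, time stands still between calls to the robot, and variables do not carry over. Pictures are saved under pics/ and viewed, at most 14 in all, crops included, and the job is handed in when it is done.

Besides the shell and the picture viewer there is one more tool, called after ">>>" as a command line: name --argument value ..., lists and objects as JSON in quotes. step_arm: Moves the arm, as the interface text tells. Its arguments: {"type":"object","properties":{"steps":{"type":"string"},"grip":{"type":"number"},"squeeze":{"type":"number"}},"required":["steps"]}

```bash
mkdir -p pics; ls
python3 - <<'E'
from rig import ctrl
import cv2,numpy as np
for n in("top","side"):
    im=ctrl.read_camera(n); cv2.imwrite(f"pics/{n}0.png",im[:,:,::-1])
    c=ctrl.get_calibration(n); print(n,{k:np.round(v,3).tolist() for k,v in c.items()})
print(ctrl.observe())
E
```

```text
pics
top {'fx': 478.762, 'fy': 478.762, 'cx': 282.308, 'cy': 210.37, 'k1': -0.01, 'extrinsics': [[-0.008, 0.993, -0.12, 298.467], [-1.0, -0.008, 0.004, 38.097], [0.003, 0.12, 0.993, 1538.953], [0.0, 0.0, 0.0, 1.0]]}
side {'fx': 456.819, 'fy': 456.819, 'cx': 274.67, 'cy': 207.429, 'k1': 0.051, 'extrinsics': [[-0.957, 0.192, -0.218, 172.324], [-0.291, -0.639, 0.712, 911.155], [-0.003, 0.744, 0.668, 966.84], [0.0, 0.0, 0.0, 1.0]]}
{'t': 0.1, 'qpos': array([-1.20492181,  0.46935192, -0.0485617 ,  1.53356331,  0.02410295,
        1.14098444, -0.08232792]), 'qd': array([-0.00027744, -0.00220179, -0.00082709, -0.00231932,  0.00010955,
        0.0013498 , -0.00176051]), 'tau': array([ 4.38140441e-04, -5.11517823e+01, -4.72744473e-02, -2.38389552e+01,
        1.07313393e-02,  4.34389294e-03,  1.44806825e-05]), 'position': array([259.41330036, 622.60434688, 230.37694552]), 'tcp_rot': array([-3.13987282e+00,  7.66552931e-05,  2.74679062e+00]), 'contact_force': array([-0.01322769,  0.08355411,  0.01904845]), 'moment': array([-0.00500735,  0.03945266,  0.0267235 ]), 'grasp_force': 0.0, 'grip_width': 85.71364640182706}
```

View pics/top0.png

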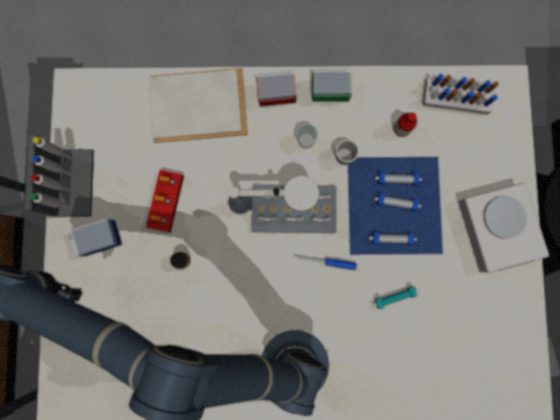

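View pics/side0.png

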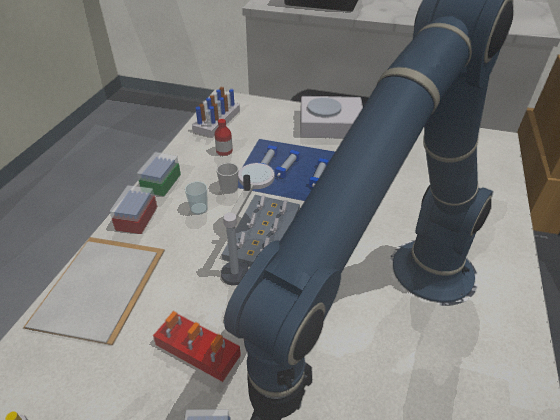

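The top view shows three blue-ended columns at about (400,178), (398,202) and (393,239). The turquoise look-alike is at (396,296), the board at (293,210), the post at (240,203) and the red holder at (165,200). The side view agrees. I'll confirm with an enlarged crop and measure.

```bash
cat > h.py <<'E'
from rig import ctrl
import cv2,numpy as np
from scipy.optimize import brentq
def proj(n,P):
    c=ctrl.get_calibration(n);E=np.array(c["extrinsics"]);P=np.atleast_2d(P)
    q=(P-E[:3,3])@E[:3,:3]; s=np.c_[q[:,0],-q[:,1]]/(-q[:,2:3])
    s=s*(1+c["k1"]*(s**2).sum(1,keepdims=True))
    return s*[c["fx"],c["fy"]]+[c["cx"],c["cy"]]
def back(n,uv,z):
    c=ctrl.get_calibration(n);E=np.array(c["extrinsics"]);uv=np.atleast_2d(uv).astype(float)
    d=(uv-[c["cx"],c["cy"]])/[c["fx"],c["fy"]];s=d.copy()
    for _ in range(8): s=d/(1+c["k1"]*(s**2).sum(1,keepdims=True))
    r=np.c_[s[:,0],-s[:,1],-np.ones(len(s))]@E[:3,:3].T
    return E[:3,3]+r*((z-E[2,3])/r[:,2:3])
def look(*names): return [ctrl.read_camera(n) for n in names]
def save(im,f,box=None,s=1):
    if box: x0,y0,x1,y1=box; im=im[y0:y1,x0:x1]
    cv2.imwrite("pics/"+f,cv2.resize(np.ascontiguousarray(im[:,:,::-1]),None,fx=s,fy=s,interpolation=cv2.INTER_CUBIC))
def reg(n,thing,z,minc=.3,minpx=8):
    out=[]
    for r in ctrl.regions_of(n,thing):
        m=r["pixels"]
        if r["confidence"]<minc or m.sum()<minpx: continue
        v,u=np.nonzero(m); W=back(n,np.c_[u,v],z)[:,:2]
        (c,wh,a)=cv2.minAreaRect(W.astype(np.float32))
        vals,vec=np.linalg.eigh(np.cov(W.T)); ax=vec[:,1]
        out.append(dict(conf=round(r["confidence"],2),px=np.round(r["xy"]).tolist(),n=int(m.sum()),mean=W.mean(0).round(1).tolist(),rc=np.round(c,1).tolist(),wh=np.round(wh,0).tolist(),ra=round(a,1),yaw=round(float(np.arctan2(ax[1],ax[0])),3)))
    return out
E
python3 - <<'E'
from h import *
t,s=look("top","side")
save(t,"crop0.png",(130,120,450,320),2.4)
for n in("top","side"):
  for th,z in(("station",22),("column1",17),("ubolt1",92),("lens_grip",200),("lens_hinge",200),("beaker",85),("cup",80),("jar",70)):
    print(n,th)
    for o in reg(n,th,z): print("   ",o)
E
```

```text
top station
    {'conf': 0.81, 'px': [287.0, 205.0], 'n': 4630, 'mean': [495.1, 13.3], 'rc': [503.3, 31.3], 'wh': [343.0, 181.0], 'ra': 89.5, 'yaw': 1.51}
top column1
    {'conf': 0.95, 'px': [391.0, 239.0], 'n': 362, 'mean': [390.3, -314.4], 'rc': [391.4, -317.8], 'wh': [137.0, 32.0], 'ra': 89.5, 'yaw': 1.543}
    {'conf': 0.89, 'px': [400.0, 202.0], 'n': 406, 'mean': [506.8, -339.0], 'rc': [506.9, -338.1], 'wh': [146.0, 38.0], 'ra': 80.6, 'yaw': 1.394}
    {'conf': 0.72, 'px': [390.0, 298.0], 'n': 352, 'mean': [202.8, -316.9], 'rc': [202.8, -321.3], 'wh': [35.0, 138.0], 'ra': 16.5, 'yaw': 1.884}
    {'conf': 0.66, 'px': [397.0, 175.0], 'n': 404, 'mean': [584.2, -344.3], 'rc': [585.1, -344.3], 'wh': [146.0, 37.0], 'ra': 87.9, 'yaw': 1.538}
top ubolt1
    {'conf': 0.65, 'px': [159.0, 200.0], 'n': 12, 'mean': [512.1, 399.0], 'rc': [513.2, 400.4], 'wh': [22.0, 6.0], 'ra': 67.8, 'yaw': 1.246}
    {'conf': 0.43, 'px': [157.0, 217.0], 'n': 60, 'mean': [451.6, 411.6], 'rc': [451.6, 410.5], 'wh': [45.0, 13.0], 'ra': 78.3, 'yaw': 1.316}
top lens_grip
    {'conf': 0.96, 'px': [296.0, 191.0], 
[... 1841 characters left out ...]
'rc': [505.1, 423.4], 'wh': [30.0, 64.0], 'ra': 25.2, 'yaw': 1.712}
side lens_grip
    {'conf': 0.79, 'px': [252.0, 180.0], 'n': 1244, 'mean': [511.9, 34.0], 'rc': [499.1, 58.6], 'wh': [103.0, 263.0], 'ra': 9.0, 'yaw': 1.555}
side lens_hinge
    {'conf': 0.81, 'px': [248.0, 183.0], 'n': 1190, 'mean': [511.0, 33.4], 'rc': [500.0, 57.9], 'wh': [99.0, 267.0], 'ra': 7.9, 'yaw': 1.547}
side beaker
    {'conf': 0.6, 'px': [197.0, 198.0], 'n': 605, 'mean': [695.2, -7.1], 'rc': [697.2, -4.6], 'wh': [63.0, 150.0], 'ra': 25.5, 'yaw': 2.088}
side cup
    {'conf': 0.77, 'px': [227.0, 178.0], 'n': 563, 'mean': [645.2, -128.8], 'rc': [644.4, -127.3], 'wh': [67.0, 154.0], 'ra': 22.2, 'yaw': 1.993}
side jar
```

View pics/crop0.png

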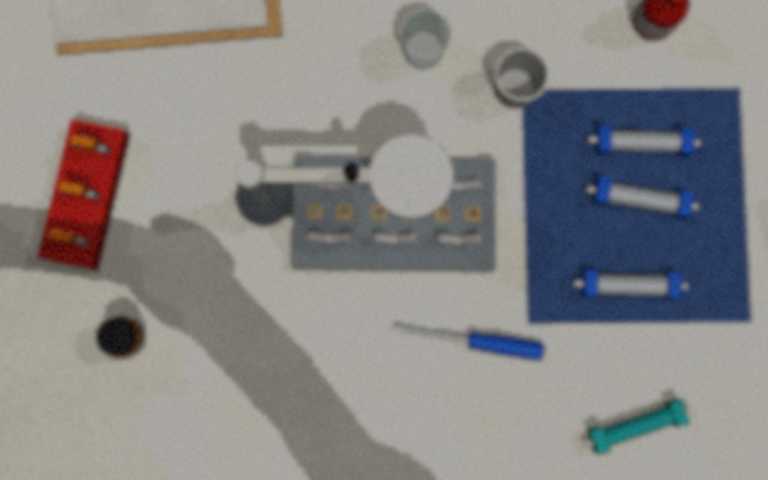

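All three blue-ended columns in the crop, at (645,140), (645,198) and (630,285), match the description, so three are present. The turquoise one at (637,425) is excluded. The black grip pin is at crop (351,172) and the hinge cap at (249,174). Next I'll work out the pin position and the move there.

```bash
cat >> h.py <<'E'
from scipy.spatial.transform import Rotation as Ro
def go(*pts,o=None):
    """pts: (x,y,z,yaw) world, tool down; prints rows relative to the present pose"""
    o=o or ctrl.observe(); R0=Ro.from_euler("xyz",o["tcp_rot"])
    for p in pts:
        d=R0.inv().apply(np.array(p[:3])-o["position"])/1000
        w=(R0.inv()*Ro.from_euler("xyz",[np.pi,0,p[3]])).as_rotvec()
        print("to",p,":"," ".join(f"{v:.4f}" for v in d)," ".join(f"{v:.3f}" for v in w),"rows>=%.1f"%max(np.linalg.norm(d)/.0417,np.degrees(np.linalg.norm(w))/7.16))
def st():
    o=ctrl.observe(); print("t",o["t"].__round__(2),"pos",o["position"].round(1),"rot",o["tcp_rot"].round(3),"F",o["contact_force"].round(1),"w",round(o["grip_width"],1),"g",round(o["grasp_force"],1))
E
python3 - <<'E'
from h import *
o=lambda c:(130+c[0]/2.4-.3,120+c[1]/2.4-.3)
print("hinge",back("top",o((249,174)),216)[0]); print("pin",back("top",o((351,172)),250)[0], back("side",(246.5,177),250)[0])
for c in((316,212),(344,212),(378,212),(443,213),(473,213)): print("hole",back("top",o(c),22)[0])
for c in((494,156),(494,268),(290,270)): print("corner",back("top",o(c),22)[0])
# yellow/black segmentation
t,s=look("top","side")
def dark(im,box,thr):
    x0,y0,x1,y1=box; g=im[y0:y1,x0:x1].astype(float).max(2); w=np.clip(thr-g,0,None); v,u=np.mgrid[y0:y1,x0:x1]
    return (u*w).sum()/w.sum(),(v*w).sum()/w.sum()
p=dark(t,(268,183,284,200),90); q=dark(s,(238,168,256,194),80); print("pin dark",p,q,back("top",p,240)[0],back("side",q,232)[0])
go((515,30,300,0),(515,30,300,np.pi))
E
```

```text
hinge [510.95497137 169.17119589 216.        ]
pin [506.86699533  50.02198893 250.        ] [508.89159114  56.81943977 250.        ]
hole [490.23310481  99.06236867  22.        ]
hole [489.93347511  61.81080026  22.        ]
hole [489.56971854  16.57112229  22.        ]
hole [487.53326523 -69.92020863  22.        ]
hole [ 487.21230559 -109.86050758   22.        ]
corner [ 563.90627964 -139.50573353   22.        ]
corner [ 413.64094809 -136.23200429   22.        ]
corner [413.20406925 133.68507761  22.        ]
pin dark (np.float64(276.1089813800657), np.float64(190.88663745892663)) (np.float64(246.63578613022764), np.float64(182.23239809422975)) [509.81480033  49.66882994 240.        ] [509.74130645  55.7661355  232.        ]
to (515, 30, 300, 0) : -0.4639 -0.4492 -0.0687 -0.000 -0.000 2.747 rows>=22.0
to (515, 30, 300, 3.141592653589793) : -0.4639 -0.4492 -0.0687 0.000 -0.000 -0.395 rows>=15.6
```

Run:
```python
from h import *
go((259,623,300,2.747),(509,53,300,1.571),(509,53,217,1.571))
```

```text
to (259, 623, 300, 2.747) : 0.0005 -0.0003 -0.0687 0.000 -0.000 -0.000 rows>=1.6
to (509, 53, 300, 1.571) : -0.4495 -0.4303 -0.0687 0.000 -0.000 1.176 rows>=15.0
to (509, 53, 217, 1.571) : -0.4495 -0.4303 0.0143 0.000 -0.000 1.176 rows>=14.9
```

>>> step_arm --steps "0 0 -0.0687 0 0 0; 0 0 -0.0687 0 0 0; -0.4495 -0.4303 -0.0687 0 0 1.176; -0.4495 -0.4303 -0.0687 0 0 1.176; -0.4495 -0.4303 -0.0687 0 0 1.176; -0.4495 -0.4303 -0.0687 0 0 1.176; -0.4495 -0.4303 -0.0687 0 0 1.176; -0.4495 -0.4303 -0.0687 0 0 1.176; -0.4495 -0.4303 -0.0687 0 0 1.176; -0.4495 -0.4303 -0.0687 0 0 1.176; -0.4495 -0.4303 -0.0687 0 0 1.176; -0.4495 -0.4303 -0.0687 0 0 1.176; -0.4495 -0.4303 -0.0687 0 0 1.176; -0.4495 -0.4303 -0.0687 0 0 1.176; -0.4495 -0.4303 -0.0687 0 0 1.176; -0.4495 -0.4303 -0.0687 0 0 1.176; -0.4495 -0.4303 -0.0687 0 0 1.176; -0.4495 -0.4303 -0.0687 0 0 1.176; -0.4495 -0.4303 -0.0687 0 0 1.176; -0.4495 -0.4303 -0.0687 0 0 1.176" --grip 100 --squeeze 30

```text
t: 2.77
position: [508.8, 53.6, 299.9]
tcp_rot: [-3.141, -0.001, 1.571]
contact_force: [-0.2, 0.6, 0.9]
grip_width: 85.5
grasp_force: 0.0
```

>>> step_arm --steps "0 0 0.04 0 0 0; 0 0 0.08 0 0 0; 0 0 0.083 0 0 0; 0 0 0.083 0 0 0; 0 0 0.083 0 0 0"

```text
t: 3.18
position: [509.8, 54.2, 218.4]
tcp_rot: [3.14, -0.001, 1.573]
contact_force: [0.3, 0.9, -0.4]
grip_width: 85.5
grasp_force: 0.0
```

>>> step_arm --steps "0 0 0 0 0 0; 0 0 0 0 0 0; 0 0 0 0 0 0; 0 0 0 0 0 0; 0 0 0 0 0 0; 0 0 0 0 0 0; 0 0 0 0 0 0; 0 0 0 0 0 0; 0 0 0 0 0 0; 0 0 0 0 0 0" --grip 0 --squeeze 25

```text
t: 4.02
position: [509.9, 53.0, 217.6]
tcp_rot: [3.14, -0.0, 1.571]
contact_force: [2.2, -0.9, 4.8]
grip_width: 17.5
grasp_force: 26.5
```

Run:
```python
from h import *
st()
im,=look("top"); save(im,"c1.png",(200,140,360,260),4)
o=ctrl.observe(); 
R0=Ro.from_euler("xyz",o["tcp_rot"])
c=np.array([510,172.]); r=o["position"][:2]-c; rows=[]
for a in np.linspace(0,1.62,15)[1:]:
    q=c+Ro.from_euler("z",a).as_matrix()[:2,:2]@r
    d=R0.inv().apply(np.r_[q,o["position"][2]]-o["position"])/1000
    rows.append("%.4f %.4f 0 0 0 %.3f"%(d[0],d[1],-a))
print("; ".join(rows))
```

```text
t 4.02 pos [509.9  53.  217.6] rot [ 3.14  -0.     1.571] F [ 2.2 -0.9  4.8] w 17.5 g 26.5
0.0008 0.0137 0 0 0 -0.116; 0.0031 0.0273 0 0 0 -0.231; 0.0071 0.0405 0 0 0 -0.347; 0.0125 0.0531 0 0 0 -0.463; 0.0193 0.0651 0 0 0 -0.579; 0.0275 0.0762 0 0 0 -0.694; 0.0369 0.0862 0 0 0 -0.810; 0.0473 0.0951 0 0 0 -0.926; 0.0588 0.1028 0 0 0 -1.041; 0.0710 0.1090 0 0 0 -1.157; 0.0839 0.1138 0 0 0 -1.273; 0.0973 0.1171 0 0 0 -1.389; 0.1110 0.1188 0 0 0 -1.504; 0.1247 0.1190 0 0 0 -1.620
```

>>> step_arm --steps "0.0008 0.0137 0 0 0 -0.116; 0.0031 0.0273 0 0 0 -0.231; 0.0071 0.0405 0 0 0 -0.347; 0.0125 0.0531 0 0 0 -0.463; 0.0193 0.0651 0 0 0 -0.579; 0.0275 0.0762 0 0 0 -0.694; 0.0369 0.0862 0 0 0 -0.810; 0.0473 0.0951 0 0 0 -0.926; 0.0588 0.1028 0 0 0 -1.041; 0.0710 0.1090 0 0 0 -1.157; 0.0839 0.1138 0 0 0 -1.273; 0.0973 0.1171 0 0 0 -1.389; 0.1110 0.1188 0 0 0 -1.504; 0.1247 0.1190 0 0 0 -1.620; 0.1247 0.1190 0 0 0 -1.620; 0.1247 0.1190 0 0 0 -1.620"

```text
t: 5.4
position: [630.8, 177.2, 217.7]
tcp_rot: [-3.141, 0.006, -3.091]
contact_force: [7.8, -0.9, 1.9]
grip_width: 17.1
grasp_force: 26.6
```

>>> step_arm --steps "0 0 0 0 0 0; 0 0 0 0 0 0; 0 0 -0.04 0 0 0; 0 0 -0.08 0 0 0; 0 0 -0.1 0 0 0; 0 0 -0.1 0 0 0; 0 0 -0.1 0 0 0; 0 0 -0.1 0 0 0" --grip 100

```text
t: 6.07
position: [626.7, 177.7, 315.2]
tcp_rot: [-3.141, -0.004, -3.092]
contact_force: [0.3, 0.1, 0.2]
grip_width: 85.3
grasp_force: 0.0
```

Run:
```python
from h import *
t,s=look("top","side")
save(t,"t2.png",(190,130,450,300),3)
np.savez("im2.npz",t=t,s=s)
for n in("top","side"):
  for th,z in(("column1",17),("ubolt1",92),("station",22)):
    print(n,th)
    for o in reg(n,th,z,.4): print("   ",o)
```

```text
top column1
    {'conf': 0.76, 'px': [390.0, 238.0], 'n': 393, 'mean': [390.1, -316.8], 'rc': [389.8, -319.4], 'wh': [147.0, 32.0], 'ra': 88.0, 'yaw': 1.546}
    {'conf': 0.74, 'px': [399.0, 204.0], 'n': 407, 'mean': [506.2, -340.9], 'rc': [506.4, -339.8], 'wh': [144.0, 38.0], 'ra': 81.1, 'yaw': 1.405}
    {'conf': 0.7, 'px': [394.0, 177.0], 'n': 390, 'mean': [582.7, -343.5], 'rc': [583.6, -344.3], 'wh': [140.0, 36.0], 'ra': 89.6, 'yaw': 1.559}
top ubolt1
    {'conf': 0.63, 'px': [166.0, 179.0], 'n': 78, 'mean': [571.8, 389.2], 'rc': [572.5, 386.6], 'wh': [48.0, 19.0], 'ra': 83.8, 'yaw': 1.3}
    {'conf': 0.58, 'px': [162.0, 199.0], 'n': 20, 'mean': [512.7, 403.5], 'rc': [512.7, 403.8], 'wh': [22.0, 7.0], 'ra': 75.5, 'yaw': 1.294}
    {'conf': 0.42, 'px': [156.0, 218.0], 'n': 56, 'mean': [451.6, 411.8], 'rc': [451.4, 410.1], 'wh': [45.0, 12.0], 'ra': 75.6, 'yaw': 1.301}
top station
    {'conf': 0.87, 'px': [295.0, 207.0], 'n': 3508, 'mean': [497.5, -19.1], 'rc': [615.3, 3.0], 'wh': [471.0, 242.0], 'ra': 16.7, 'yaw': 0.927}
side column1
    {'conf': 0.9, 'px': [372.0, 181.0], 'n': 271
[... 430 characters left out ...]
': 233, 'mean': [510.9, -326.6], 'rc': [512.2, -333.1], 'wh': [158.0, 46.0], 'ra': 82.1, 'yaw': 1.422}
side ubolt1
    {'conf': 0.79, 'px': [196.0, 332.0], 'n': 233, 'mean': [507.2, 423.9], 'rc': [504.0, 425.7], 'wh': [30.0, 64.0], 'ra': 25.2, 'yaw': 1.717}
    {'conf': 0.66, 'px': [170.0, 322.0], 'n': 199, 'mean': [566.4, 411.1], 'rc': [562.2, 413.7], 'wh': [30.0, 62.0], 'ra': 22.8, 'yaw': 1.716}
    {'conf': 0.62, 'px': [219.0, 346.0], 'n': 211, 'mean': [448.7, 436.3], 'rc': [445.4, 439.8], 'wh': [28.0, 63.0], 'ra': 23.0, 'yaw': 1.647}
side station
    {'conf': 0.96, 'px': [243.0, 227.0], 'n': 6143, 'mean': [568.3, 28.4], 'rc': [651.2, 35.7], 'wh': [366.0, 485.0], 'ra': 87.9, 'yaw': 3.031}
```

View pics/t2.png

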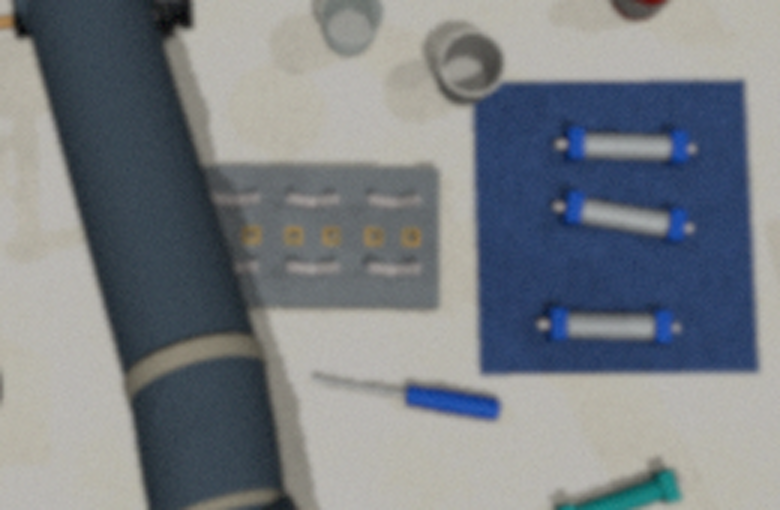

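The lens now points away from the board and the nests are visible. Hole rims show in the crop at (252,236), (293,236), (331,236), (374,236) and (411,236). The columns are at (628,146), (622,217) and (608,325). I'll take colour centroids for accuracy.

```bash
cat >> h.py <<'E'
def blobs(score,box,thr,amin=4):
    x0,y0,x1,y1=box; w=np.zeros_like(score); w[y0:y1,x0:x1]=score[y0:y1,x0:x1]
    n,lab=cv2.connectedComponents((w>thr).astype(np.uint8)); out=[]
    for i in range(1,n):
        v,u=np.nonzero(lab==i)
        if len(u)<amin: continue
        k=w[v,u]-thr*.8; out.append(((u*k).sum()/k.sum(),(v*k).sum()/k.sum(),len(u)))
    return out
def chan(im): return [im[:,:,i].astype(float) for i in range(3)]
def cols(t,thr=75):
    """columns from their two blue fittings in the top picture"""
    r,g,b=chan(t); B=[(u,v,n) for u,v,n in blobs(b-r,(345,155,445,258),thr,10)]
    P=[np.r_[back("top",(u,v),24)[0][:2]] for u,v,n in B]; out=[]
    for i in range(len(P)):
        for j in range(i):
            d=P[i]-P[j]
            if 90<np.hypot(*d)<130: out.append(((P[i]+P[j])/2,np.arctan2(abs(d[1]),d[0]*np.sign(d[1])),np.hypot(*d)))
    return out
E
python3 - <<'E'
from h import *
d=np.load("im2.npz"); t=d["t"]; s=d["s"]
r,g,b=chan(t); print("b-r mat",np.percentile((b-r)[160:250,355:435],[10,50,90,97]))
for c in cols(t): print(c)
y=(r+g)/2-b; H=[]
for u,v,n in blobs(y,(255,195,340,225),14,3): p=back("top",(u,v),22)[0]; print("hole",round(u,1),round(v,1),n,p.round(1))
r,g,b=chan(s); y=(r+g)/2-b
for u,v,n in blobs(y,(235,190,305,265),14,3): p=back("side",(u,v),22)[0]; print("side hole",round(u,1),round(v,1),n,p.round(1))
E
```

```text
b-r mat [ 18.  57.  61. 106.]
(array([ 585.14994312, -343.86869445]), np.float64(1.5274781001968007), np.float64(111.68284933950555))
(array([ 507.97394682, -338.79131684]), np.float64(1.3911378208107), np.float64(111.77934542169538))
(array([ 455.492498  , -273.60606505]), np.float64(2.9798147073266015), np.float64(126.59010459927153))
(array([ 443.70930395, -384.23269273]), np.float64(2.9674501918575373), np.float64(110.2220897091877))
(array([ 391.22785513, -319.04744094]), np.float64(1.538525352043133), np.float64(111.33098976350948))
hole 273.7 208.0 40 [490.1  59.8  22. ]
hole 287.6 208.0 40 [489.7  15.4  22. ]
hole 299.6 208.3 42 [488.2 -23.2  22. ]
hole 313.8 208.5 41 [487.4 -68.3  22. ]
hole 326.7 208.8 41 [ 486.2 -109.7   22. ]
hole 338.6 217.0 5 [ 459.4 -147.    22. ]
side hole 273.4 204.6 19 [ 489.  -107.6   22. ]
side hole 269.6 213.0 19 [488.7 -67.1  22. ]
side hole 264.8 222.7 22 [489.7 -22.4  22. ]
side hole 260.3 231.7 23 [490.7  17.9  22. ]
side hole 255.0 241.8 23 [492.3  60.9  22. ]
side hole 249.9 252.1 20 [493.3 102.4  22. ]
```

Run:
```python
from h import *
go((391.5,-318.5,140,1.5385),(391.5,-318.5,5,1.5385))
```

```text
to (391.5, -318.5, 140, 1.5385) : 0.2603 -0.4839 0.1768 -0.001 -0.001 1.652 rows>=13.8
to (391.5, -318.5, 5, 1.5385) : 0.2601 -0.4839 0.3118 -0.001 -0.001 1.652 rows>=15.1
```

>>> step_arm --steps "0.26 -0.484 0.177 0 0 1.652; 0.26 -0.484 0.177 0 0 1.652; 0.26 -0.484 0.177 0 0 1.652; 0.26 -0.484 0.177 0 0 1.652; 0.26 -0.484 0.177 0 0 1.652; 0.26 -0.484 0.177 0 0 1.652; 0.26 -0.484 0.177 0 0 1.652; 0.26 -0.484 0.177 0 0 1.652; 0.26 -0.484 0.177 0 0 1.652; 0.26 -0.484 0.177 0 0 1.652; 0.26 -0.484 0.177 0 0 1.652; 0.26 -0.484 0.177 0 0 1.652; 0.26 -0.484 0.177 0 0 1.652; 0.26 -0.484 0.177 0 0 1.652; 0.26 -0.484 0.177 0 0 1.652; 0.26 -0.484 0.177 0 0 1.652; 0.26 -0.484 0.177 0 0 1.652; 0.26 -0.484 0.177 0 0 1.652; 0.26 -0.484 0.177 0 0 1.652; 0.26 -0.484 0.177 0 0 1.652" --grip 70

```text
t: 8.13
position: [393.1, -317.4, 140.2]
tcp_rot: [3.141, -0.0, 1.542]
contact_force: [0.8, -0.1, -0.6]
grip_width: 60.0
grasp_force: 0.0
```

Run:
```python
from h import *
t,s=look("top","side"); np.savez("im3.npz",t=t,s=s); save(t,"t3.png",(250,130,450,280),3.5)
for c in cols(t): print(c)
for n,im in (("top",t),("side",s)):
  for o in reg(n,"column1",17,.4): print(n,o)
go((391.5,-318.5,5,1.5385))
r,g,b=chan(t); y=(r+g)/2-b
for u,v,n in blobs(y,(205,185,340,225),14,3): p=back("top",(u,v),22)[0]; print("hole",round(u,1),round(v,1),n,p.round(1))
```

```text
(array([ 584.8999111 , -343.92303847]), np.float64(1.5273581361179074), np.float64(111.76183293805678))
(array([ 510.44549788, -339.19714652]), np.float64(1.4317365315517139), np.float64(111.86657076971272))
(array([ 455.60478924, -273.44778361]), np.float64(2.9776298358458284), np.float64(126.88928741440836))
top {'conf': 0.81, 'px': [396.0, 176.0], 'n': 369, 'mean': [583.9, -343.1], 'rc': [585.2, -342.7], 'wh': [142.0, 37.0], 'ra': 87.9, 'yaw': 1.541}
top {'conf': 0.8, 'px': [387.0, 240.0], 'n': 265, 'mean': [390.8, -294.5], 'rc': [391.5, -297.2], 'wh': [102.0, 32.0], 'ra': 89.5, 'yaw': 1.544}
top {'conf': 0.64, 'px': [398.0, 202.0], 'n': 316, 'mean': [507.1, -335.1], 'rc': [508.7, -339.9], 'wh': [136.0, 33.0], 'ra': 84.5, 'yaw': 1.442}
side {'conf': 0.81, 'px': [374.0, 183.0], 'n': 287, 'mean': [208.0, -317.0], 'rc': [208.9, -318.7], 'wh': [39.0, 159.0], 'ra': 19.1, 'yaw': 1.89}
side {'conf': 0.76, 'px': [266.0, 162.0], 'n': 293, 'mean': [585.9, -336.6], 'rc': [586.3, -340.9], 'wh': [169.0, 47.0], 'ra': 87.9, 'yaw': 1.568}
side {'conf': 0.75, 'px': [290.0, 165.0], 'n': 289, 'mean': [507.6, -336.9], 'rc': [506.3, -338.2], 'wh': [167.0, 51.0], 'ra': 82.0, 'yaw': 1.442}
side {'conf': 0.66, 'px': [318.0, 174.0], 'n': 246, 'mean': [392.2, -306.7], 'rc': [392.8, -312.5], 'wh': [158.0, 37.0], 'ra': 87.8, 'yaw': 1.534}
to (391.5, -318.5, 5, 1.5385) : -0.0005 -0.0010 0.1351 0.000 -0.000 0.001 rows>=3.2
hole 260.9 208.0 43 [490.5 100.4  22. ]
hole 273.4 208.0 38 [489.9  60.7  22. ]
hole 287.5 208.0 37 [489.8  15.6  22. ]
hole 299.5 208.4 35 [488.2 -22.6  22. ]
hole 313.9 208.7 37 [486.8 -68.7  22. ]
hole 326.7 208.7 35 [ 486.4 -109.6   22. ]
hole 210.9 208.3 3 [490.7 260.1  22. ]
```

>>> step_arm --steps "0 -0.001 0.04 0 0 0; 0 -0.001 0.08 0 0 0; 0 -0.001 0.115 0 0 0; 0 -0.001 0.13 0 0 0; 0 -0.001 0.135 0 0 0; 0 -0.001 0.135 0 0 0; 0 -0.001 0.135 0 0 0"

```text
t: 8.92
position: [391.7, -319.0, 5.7]
tcp_rot: [3.141, 0.001, 1.539]
contact_force: [-0.7, -0.0, 0.4]
grip_width: 59.6
grasp_force: 0.0
```

>>> step_arm --steps "0 0 0 0 0 0; 0 0 0 0 0 0; 0 0 0 0 0 0; 0 0 0 0 0 0; 0 0 0 0 0 0; 0 0 0 0 0 0; 0 0 0 0 0 0; 0 0 -0.03 0 0 0; 0 0 -0.07 0 0 0; 0 0 -0.11 0 0 0; 0 0 -0.12 0 0 0; 0 0 -0.12 0 0 0; 0 0 -0.12 0 0 0" --grip 0 --squeeze 60

```text
t: 10.0
position: [391.2, -317.8, 125.1]
tcp_rot: [3.141, -0.001, 1.539]
contact_force: [0.9, 0.4, -2.0]
grip_width: 24.2
grasp_force: 59.8
```

Run:
```python
from h import *
st(); go((488,-88.5,130,3.12),(488,-88.5,36,3.12))
```

```text
t 10.0 pos [ 391.2 -317.8  125.1] rot [ 3.141e+00 -1.000e-03  1.539e+00] F [ 0.9  0.4 -2. ] w 24.2 g 59.8
to (488, -88.5, 130, 3.12) : 0.2322 0.0896 -0.0047 0.001 0.000 -1.581 rows>=12.6
to (488, -88.5, 36, 3.12) : 0.2322 0.0895 0.0893 0.001 0.000 -1.581 rows>=12.6
```

>>> step_arm --steps "0.232 0.0896 -0.005 0 0 -1.581; 0.232 0.0896 -0.005 0 0 -1.581; 0.232 0.0896 -0.005 0 0 -1.581; 0.232 0.0896 -0.005 0 0 -1.581; 0.232 0.0896 -0.005 0 0 -1.581; 0.232 0.0896 -0.005 0 0 -1.581; 0.232 0.0896 -0.005 0 0 -1.581; 0.232 0.0896 -0.005 0 0 -1.581; 0.232 0.0896 -0.005 0 0 -1.581; 0.232 0.0896 -0.005 0 0 -1.581; 0.232 0.0896 -0.005 0 0 -1.581; 0.232 0.0896 -0.005 0 0 -1.581; 0.232 0.0896 -0.005 0 0 -1.581; 0.232 0.0896 -0.005 0 0 -1.581; 0.232 0.0896 -0.005 0 0 -1.581; 0.232 0.0896 -0.005 0 0 -1.581; 0.232 0.0896 -0.005 0 0 -1.581"

```text
t: 11.42
position: [487.6, -89.3, 129.3]
tcp_rot: [3.141, -0.001, 3.119]
contact_force: [-0.6, -0.1, -1.3]
grip_width: 23.9
grasp_force: 59.7
```

Run:
```python
from h import *
t,s=look("top","side"); save(np.hstack([cv2.resize(t[140:280,250:400],None,fx=2.6,fy=2.6,interpolation=3),cv2.resize(s[110:250,200:350],None,fx=2.6,fy=2.6,interpolation=3)]),"c4.png")
st(); go((488,-88.5,36,3.12))
```

```text
t 11.52 pos [487.9 -89.3 129.7] rot [ 3.142e+00 -1.000e-03  3.119e+00] F [-0.1 -0.1 -1.2] w 23.7 g 59.7
to (488, -88.5, 36, 3.12) : -0.0001 0.0008 0.0937 0.000 -0.001 -0.001 rows>=2.2
```

View pics/c4.png

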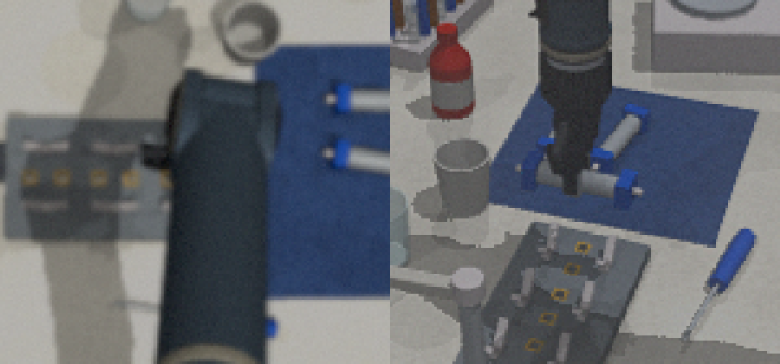

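The column is held level and centrally above the right nest (side view, crop (575,180)). Lowering it.

>>> step_arm --steps "0 0 0.04 0 0 0; 0 0 0.07 0 0 0; 0 0 0.085 0 0 0; 0 0 0.09 0 0 0; 0 0 0.0935 0 0 0; 0 0 0.0945 0 0 0; 0 0 0.0945 0 0 0; 0 0 0.0945 0 0 0"

```text
t: 12.18
position: [489.0, -89.2, 36.4]
tcp_rot: [3.141, 0.002, 3.12]
contact_force: [-1.8, 2.0, -1.4]
grip_width: 23.9
grasp_force: 59.8
```

>>> step_arm --steps "0 0 0.001 0 0 0; 0 0 0.002 0 0 0; 0 0 0.002 0 0 0; 0 0 0.002 0 0 0"

```text
t: 12.52
position: [489.3, -88.5, 35.5]
tcp_rot: [3.14, 0.003, 3.12]
contact_force: [-3.9, 3.9, 10.9]
grip_width: 23.9
grasp_force: 61.4
```

>>> step_arm --steps "0 0 0 0 0 0; 0 0 0 0 0 0; 0 0 0 0 0 0; 0 0 0 0 0 0; 0 0 -0.03 0 0 0; 0 0 -0.07 0 0 0; 0 0 -0.1 0 0 0; 0 0 -0.11 0 0 0; 0 0 -0.11 0 0 0; 0 0 -0.11 0 0 0" --grip 53

```text
t: 13.35
position: [487.9, -89.5, 143.2]
tcp_rot: [3.141, 0.0, 3.12]
contact_force: [0.5, 0.6, -0.3]
grip_width: 45.6
grasp_force: 0.0
```

Run:
```python
from h import *
st(); t,s=look("top","side"); np.savez("im5.npz",t=t,s=s)
for c in cols(t): print(c)
for o in reg("side","column1",17,.4): print(o)
go((509,-338.5,130,1.432),(585.4,-343,130,1.5275))
```

```text
t 13.35 pos [487.9 -89.5 143.2] rot [3.141 0.    3.12 ] F [ 0.5  0.6 -0.3] w 45.6 g 0.0
(array([ 585.17995743, -343.90278991]), np.float64(1.5293121324863808), np.float64(111.83271190748778))
(array([ 508.04073592, -338.70424665]), np.float64(1.3924806379396668), np.float64(111.60136630683202))
{'conf': 0.83, 'px': [372.0, 184.0], 'n': 306, 'mean': [207.5, -312.4], 'rc': [208.1, -316.5], 'wh': [42.0, 164.0], 'ra': 18.6, 'yaw': 1.881}
{'conf': 0.64, 'px': [272.0, 203.0], 'n': 428, 'mean': [497.0, -116.7], 'rc': [498.9, -118.1], 'wh': [67.0, 151.0], 'ra': 88.8, 'yaw': 3.104}
{'conf': 0.48, 'px': [289.0, 164.0], 'n': 260, 'mean': [507.4, -334.0], 'rc': [505.1, -333.0], 'wh': [162.0, 43.0], 'ra': 82.7, 'yaw': 1.444}
to (509, -338.5, 130, 1.432) : -0.0277 -0.2487 0.0115 -0.003 -0.003 1.688 rows>=13.5
to (585.4, -343, 130, 1.5275) : -0.1041 -0.2515 0.0113 -0.003 -0.003 1.592 rows>=12.7
```

>>> step_arm --steps "-0.0287 -0.2487 0.0115 0 0 1.728; -0.0287 -0.2487 0.0115 0 0 1.728; -0.0287 -0.2487 0.0115 0 0 1.728; -0.0287 -0.2487 0.0115 0 0 1.728; -0.0287 -0.2487 0.0115 0 0 1.728; -0.0287 -0.2487 0.0115 0 0 1.728; -0.0287 -0.2487 0.0115 0 0 1.728; -0.0287 -0.2487 0.0115 0 0 1.728; -0.0287 -0.2487 0.0115 0 0 1.728; -0.0287 -0.2487 0.0115 0 0 1.728; -0.0287 -0.2487 0.0115 0 0 1.728; -0.0287 -0.2487 0.0115 0 0 1.728; -0.0287 -0.2487 0.0115 0 0 1.728; -0.0287 -0.2487 0.0115 0 0 1.728; -0.0287 -0.2487 0.0115 0 0 1.728; -0.0287 -0.2487 0.0115 0 0 1.728; -0.0287 -0.2487 0.0115 0 0 1.728" --grip 65

```text
t: 14.92
position: [511.0, -338.4, 131.0]
tcp_rot: [-3.14, -0.0, 1.394]
contact_force: [-0.0, -0.1, 0.7]
grip_width: 55.5
grasp_force: 0.0
```

Run:
```python
from h import *
st(); t,s=look("top","side"); np.savez("im6.npz",t=t,s=s)
for c in cols(t): print(c)
for o in reg("side","column1",17,.4): print(o)
go((508.3,-338.3,6,1.392))
```

```text
t 14.92 pos [ 511.  -338.4  131. ] rot [-3.14  -0.     1.394] F [-0.  -0.1  0.7] w 55.5 g 0.0
{'conf': 0.69, 'px': [290.0, 166.0], 'n': 255, 'mean': [508.1, -335.1], 'rc': [507.7, -335.9], 'wh': [160.0, 44.0], 'ra': 79.1, 'yaw': 1.406}
{'conf': 0.61, 'px': [273.0, 201.0], 'n': 468, 'mean': [495.6, -118.1], 'rc': [498.0, -118.8], 'wh': [67.0, 153.0], 'ra': 87.5, 'yaw': 3.094}
{'conf': 0.6, 'px': [369.0, 182.0], 'n': 303, 'mean': [207.0, -312.7], 'rc': [207.6, -316.5], 'wh': [41.0, 164.0], 'ra': 18.5, 'yaw': 1.872}
{'conf': 0.55, 'px': [263.0, 159.0], 'n': 283, 'mean': [586.0, -338.8], 'rc': [586.2, -342.1], 'wh': [172.0, 46.0], 'ra': 87.3, 'yaw': 1.552}
to (508.3, -338.3, 6, 1.392) : -0.0002 -0.0029 0.1257 -0.000 -0.000 0.001 rows>=3.0
```

>>> step_arm --steps "0 -0.0005 0.04 0 0 0; 0 -0.0005 0.08 0 0 0; 0 -0.0005 0.11 0 0 0; 0 -0.0005 0.122 0 0 0; 0 -0.0005 0.1255 0 0 0; 0 -0.0005 0.1255 0 0 0; 0 -0.0005 0.1255 0 0 0"

```text
t: 15.65
position: [511.9, -339.7, 8.1]
tcp_rot: [3.139, 0.001, 1.392]
contact_force: [-0.0, -0.4, 0.6]
grip_width: 55.4
grasp_force: 0.0
```

>>> step_arm --steps "0 0 0 0 0 0; 0 0 0 0 0 0; 0 0 0 0 0 0; 0 0 0 0 0 0; 0 0 0 0 0 0; 0 0 0 0 0 0; 0 0 0 0 0 0; 0 0 -0.03 0 0 0; 0 0 -0.07 0 0 0; 0 0 -0.11 0 0 0; 0 0 -0.12 0 0 0; 0 0 -0.12 0 0 0; 0 0 -0.12 0 0 0" --grip 0 --squeeze 60

```text
t: 16.73
position: [510.9, -337.9, 126.4]
tcp_rot: [3.141, -0.001, 1.392]
contact_force: [0.2, -0.1, -3.2]
grip_width: 23.6
grasp_force: 60.3
```

Run:
```python
from h import *
st(); go((489.3,-3.3,130,3.12),(489.3,-3.3,36,3.12))
```

```text
t 16.73 pos [ 510.9 -337.9  126.4] rot [ 3.141e+00 -1.000e-03  1.392e+00] F [ 0.2 -0.1 -3.2] w 23.6 g 60.3
to (489.3, -3.3, 130, 3.12) : 0.3255 -0.0806 -0.0033 0.001 -0.000 -1.728 rows>=13.8
to (489.3, -3.3, 36, 3.12) : 0.3254 -0.0807 0.0907 0.001 -0.000 -1.728 rows>=13.8
```

>>> step_arm --steps "0.3255 -0.0806 -0.003 0 0 -1.728; 0.3255 -0.0806 -0.003 0 0 -1.728; 0.3255 -0.0806 -0.003 0 0 -1.728; 0.3255 -0.0806 -0.003 0 0 -1.728; 0.3255 -0.0806 -0.003 0 0 -1.728; 0.3255 -0.0806 -0.003 0 0 -1.728; 0.3255 -0.0806 -0.003 0 0 -1.728; 0.3255 -0.0806 -0.003 0 0 -1.728; 0.3255 -0.0806 -0.003 0 0 -1.728; 0.3255 -0.0806 -0.003 0 0 -1.728; 0.3255 -0.0806 -0.003 0 0 -1.728; 0.3255 -0.0806 -0.003 0 0 -1.728; 0.3255 -0.0806 -0.003 0 0 -1.728; 0.3255 -0.0806 -0.003 0 0 -1.728; 0.3255 -0.0806 -0.003 0 0 -1.728; 0.3255 -0.0806 -0.003 0 0 -1.728; 0.3255 -0.0806 -0.003 0 0 -1.728; 0.3255 -0.0806 -0.003 0 0 -1.728; 0.3255 -0.0806 -0.003 0 0 -1.728"

```text
t: 18.32
position: [489.3, -3.9, 129.1]
tcp_rot: [-3.142, -0.001, 3.119]
contact_force: [-0.8, 0.2, -2.8]
grip_width: 23.6
grasp_force: 60.1
```

Run:
```python
from h import *
st(); go((489.3,-3.3,37,3.12))
```

```text
t 18.32 pos [489.3  -3.9 129.1] rot [-3.142e+00 -1.000e-03  3.119e+00] F [-0.8  0.2 -2.8] w 23.6 g 60.1
to (489.3, -3.3, 37, 3.12) : -0.0000 0.0006 0.0921 -0.000 -0.001 -0.001 rows>=2.2
```

>>> step_arm --steps "0 0.0005 0.04 0 0 0; 0 0.0005 0.07 0 0 0; 0 0.0005 0.084 0 0 0; 0 0.0005 0.09 0 0 0; 0 0.0005 0.092 0 0 0; 0 0.0005 0.093 0 0 0; 0 0.0005 0.094 0 0 0; 0 0.0005 0.094 0 0 0; 0 0.0005 0.094 0 0 0"

```text
t: 19.07
position: [487.8, -3.1, 37.0]
tcp_rot: [3.14, -0.004, 3.119]
contact_force: [-7.4, 1.1, 10.5]
grip_width: 24.1
grasp_force: 61.7
```

Run:
```python
from h import *
st(); t,s=look("top","side"); save(np.hstack([cv2.resize(t[160:260,240:350],None,fx=3.5,fy=3.5,interpolation=3),cv2.resize(s[165:265,220:330],None,fx=3.5,fy=3.5,interpolation=3)]),"c7.png")
```

```text
t 19.07 pos [487.8  -3.1  37. ] rot [ 3.14  -0.004  3.119] F [-7.4  1.1 10.5] w 24.1 g 61.7
```

View pics/c7.png

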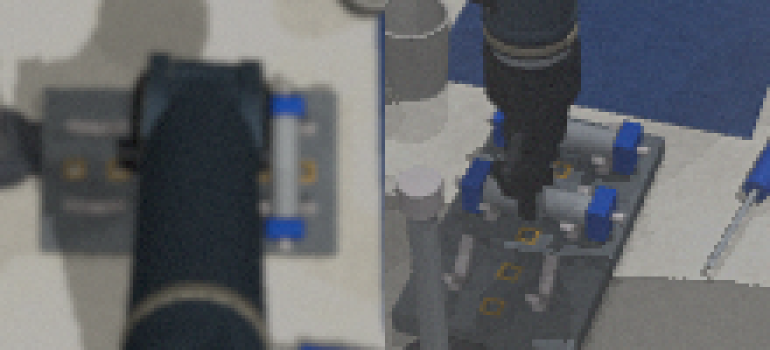

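The first column lies in both right cradles, with its fittings at crop (288,105) and (285,228). The second is in line with the middle nest. Releasing it.

>>> step_arm --steps "0 0 0 0 0 0; 0 0 0 0 0 0; 0 0 0 0 0 0; 0 0 0 0 0 0; 0 0 -0.03 0 0 0; 0 0 -0.07 0 0 0; 0 0 -0.1 0 0 0; 0 0 -0.11 0 0 0; 0 0 -0.11 0 0 0; 0 0 -0.11 0 0 0; 0 0 -0.11 0 0 0; 0 0 -0.11 0 0 0" --grip 53

```text
t: 20.17
position: [488.3, -3.5, 143.8]
tcp_rot: [-3.141, -0.004, 3.12]
contact_force: [0.4, -1.2, -0.4]
grip_width: 45.3
grasp_force: 0.0
```

Run:
```python
from h import *
st(); t,s=look("top","side"); np.savez("im8.npz",t=t,s=s)
for c in cols(t): print(c)
for n in("top","side"):
  for o in reg(n,"column1",17,.4): print(n,o)
go((585.4,-343,130,1.528))
# nest fittings in side view: expected vs seen
r,g,b=chan(s)
for x in blobs(b-r,(220,165,330,265),60,8): print("side blue",np.round(x,1))
for ny,nx in((-88.3,487.8),(-3.2,489.5)):
  for dx in(-55,55): print("expected",proj("side",[nx+dx,ny,46]).round(1))
```

```text
t 20.17 pos [488.3  -3.5 143.8] rot [-3.141 -0.004  3.12 ] F [ 0.4 -1.2 -0.4] w 45.3 g 0.0
(array([ 585.25134079, -343.93516703]), np.float64(1.5291438840559657), np.float64(111.71418063423695))
top {'conf': 0.78, 'px': [397.0, 177.0], 'n': 375, 'mean': [583.4, -344.1], 'rc': [585.0, -344.3], 'wh': [146.0, 36.0], 'ra': 87.8, 'yaw': 1.535}
top {'conf': 0.59, 'px': [396.0, 296.0], 'n': 432, 'mean': [204.7, -320.5], 'rc': [204.2, -320.9], 'wh': [37.0, 146.0], 'ra': 18.0, 'yaw': 1.893}
top {'conf': 0.56, 'px': [324.0, 209.0], 'n': 301, 'mean': [484.9, -96.6], 'rc': [486.6, -96.6], 'wh': [22.0, 149.0], 'ra': 88.9, 'yaw': 3.089}
side {'conf': 0.94, 'px': [274.0, 202.0], 'n': 360, 'mean': [490.5, -116.0], 'rc': [499.5, -118.8], 'wh': [66.0, 150.0], 'ra': 88.5, 'yaw': -3.117}
side {'conf': 0.89, 'px': [267.0, 227.0], 'n': 546, 'mean': [495.1, -30.3], 'rc': [496.4, -29.4], 'wh': [150.0, 67.0], 'ra': 0.8, 'yaw': 3.117}
side {'conf': 0.75, 'px': [372.0, 183.0], 'n': 341, 'mean': [206.7, -315.0], 'rc': [207.5, -316.5], 'wh': [43.0, 164.0], 'ra': 18.4, 'yaw': 1.874}
to (585.4, -343, 130, 1.528) : -0.1038 -0.3373 0.0145 -0.002 -0.001 1.592 rows>=12.7
side blue [252.8 197.2  17. ]
side blue [289.2 203.2  42. ]
side blue [327.5 213.4  41. ]
side blue [246.1 214.7  34. ]
side blue [281.5 221.8  47. ]
expected [[289.2 206.3]]
expected [[254.8 199.4]]
expected [[280.8 224.9]]
expected [[245.  217.4]]
```

>>> step_arm --steps "-0.1038 -0.3373 0.0145 -0.002 -0.001 1.592; -0.1038 -0.3373 0.0145 -0.002 -0.001 1.592; -0.1038 -0.3373 0.0145 -0.002 -0.001 1.592; -0.1038 -0.3373 0.0145 -0.002 -0.001 1.592; -0.1038 -0.3373 0.0145 -0.002 -0.001 1.592; -0.1038 -0.3373 0.0145 -0.002 -0.001 1.592; -0.1038 -0.3373 0.0145 -0.002 -0.001 1.592; -0.1038 -0.3373 0.0145 -0.002 -0.001 1.592; -0.1038 -0.3373 0.0145 -0.002 -0.001 1.592; -0.1038 -0.3373 0.0145 -0.002 -0.001 1.592; -0.1038 -0.3373 0.0145 -0.002 -0.001 1.592; -0.1038 -0.3373 0.0145 -0.002 -0.001 1.592; -0.1038 -0.3373 0.0145 -0.002 -0.001 1.592; -0.1038 -0.3373 0.0145 -0.002 -0.001 1.592; -0.1038 -0.3373 0.0145 -0.002 -0.001 1.592; -0.1038 -0.3373 0.0145 -0.002 -0.001 1.592; -0.1038 -0.3373 0.0145 -0.002 -0.001 1.592; -0.1038 -0.3373 0.0145 -0.002 -0.001 1.592; -0.1038 -0.3373 0.0145 -0.002 -0.001 1.592" --grip 65

```text
t: 21.95
position: [585.9, -343.0, 131.1]
tcp_rot: [3.139, -0.001, 1.528]
contact_force: [0.1, 0.9, 0.4]
grip_width: 55.4
grasp_force: 0.0
```

Run:
```python
from h import *
st(); t,s=look("top","side"); np.savez("im9.npz",t=t,s=s)
for c in cols(t): print(c)
for n in("top","side"):
  for o in reg(n,"column1",17,.4): print(n,o)
go((585.4,-343,6,1.528))
```

```text
t 21.95 pos [ 585.9 -343.   131.1] rot [ 3.139e+00 -1.000e-03  1.528e+00] F [0.1 0.9 0.4] w 55.4 g 0.0
top {'conf': 0.65, 'px': [295.0, 205.0], 'n': 353, 'mean': [498.0, -4.9], 'rc': [495.3, -5.4], 'wh': [32.0, 139.0], 'ra': 89.4, 'yaw': 3.087}
top {'conf': 0.54, 'px': [323.0, 202.0], 'n': 269, 'mean': [514.0, -92.6], 'rc': [510.7, -92.2], 'wh': [32.0, 100.0], 'ra': 88.9, 'yaw': -3.136}
side {'conf': 0.88, 'px': [370.0, 185.0], 'n': 321, 'mean': [208.5, -315.7], 'rc': [208.8, -318.6], 'wh': [41.0, 159.0], 'ra': 19.1, 'yaw': 1.888}
side {'conf': 0.86, 'px': [267.0, 225.0], 'n': 455, 'mean': [493.8, -30.7], 'rc': [496.2, -33.2], 'wh': [61.0, 145.0], 'ra': 84.2, 'yaw': 3.056}
side {'conf': 0.6, 'px': [269.0, 201.0], 'n': 497, 'mean': [499.7, -118.5], 'rc': [500.4, -118.9], 'wh': [68.0, 152.0], 'ra': 87.3, 'yaw': 3.066}
side {'conf': 0.51, 'px': [265.0, 161.0], 'n': 311, 'mean': [585.2, -332.9], 'rc': [586.4, -338.7], 'wh': [50.0, 175.0], 'ra': 0.6, 'yaw': 1.581}
to (585.4, -343, 6, 1.528) : -0.0001 -0.0008 0.1250 0.002 -0.001 -0.000 rows>=3.0
```

>>> step_arm --steps "0 -0.0005 0.04 0 0 0; 0 -0.0005 0.08 0 0 0; 0 -0.0005 0.11 0 0 0; 0 -0.0005 0.122 0 0 0; 0 -0.0005 0.125 0 0 0; 0 -0.0005 0.125 0 0 0; 0 -0.0005 0.125 0 0 0; 0 -0.0005 0.125 0 0 0"

```text
t: 22.82
position: [587.0, -344.1, 8.4]
tcp_rot: [3.136, 0.001, 1.528]
contact_force: [0.5, 0.7, 0.2]
grip_width: 55.6
grasp_force: 0.0
```

>>> step_arm --steps "0 0 0 0 0 0; 0 0 0 0 0 0; 0 0 0 0 0 0; 0 0 0 0 0 0; 0 0 0 0 0 0; 0 0 0 0 0 0; 0 0 0 0 0 0; 0 0 -0.03 0 0 0; 0 0 -0.07 0 0 0; 0 0 -0.11 0 0 0; 0 0 -0.12 0 0 0; 0 0 -0.12 0 0 0; 0 0 -0.12 0 0 0; 0 0 -0.12 0 0 0" --grip 0 --squeeze 60

```text
t: 23.98
position: [584.5, -341.5, 123.8]
tcp_rot: [-3.14, -0.003, 1.528]
contact_force: [0.0, 0.4, -1.6]
grip_width: 24.1
grasp_force: 59.3
```

Run:
```python
from h import *
st(); go((491.3,81.5,130,3.12),(491.3,81.5,36,3.12))
```

```text
t 23.98 pos [ 584.5 -341.5  123.8] rot [-3.140e+00 -3.000e-03  1.528e+00] F [ 0.   0.4 -1.6] w 24.1 g 59.3
to (491.3, 81.5, 130, 3.12) : 0.4187 -0.1111 -0.0049 0.001 -0.003 -1.592 rows>=12.7
to (491.3, 81.5, 36, 3.12) : 0.4184 -0.1110 0.0891 0.001 -0.003 -1.592 rows>=12.7
```

>>> step_arm --steps "0.4187 -0.1111 -0.005 0.001 -0.003 -1.592; 0.4187 -0.1111 -0.005 0.001 -0.003 -1.592; 0.4187 -0.1111 -0.005 0.001 -0.003 -1.592; 0.4187 -0.1111 -0.005 0.001 -0.003 -1.592; 0.4187 -0.1111 -0.005 0.001 -0.003 -1.592; 0.4187 -0.1111 -0.005 0.001 -0.003 -1.592; 0.4187 -0.1111 -0.005 0.001 -0.003 -1.592; 0.4187 -0.1111 -0.005 0.001 -0.003 -1.592; 0.4187 -0.1111 -0.005 0.001 -0.003 -1.592; 0.4187 -0.1111 -0.005 0.001 -0.003 -1.592; 0.4187 -0.1111 -0.005 0.001 -0.003 -1.592; 0.4187 -0.1111 -0.005 0.001 -0.003 -1.592; 0.4187 -0.1111 -0.005 0.001 -0.003 -1.592; 0.4187 -0.1111 -0.005 0.001 -0.003 -1.592; 0.4187 -0.1111 -0.005 0.001 -0.003 -1.592; 0.4187 -0.1111 -0.005 0.001 -0.003 -1.592; 0.4187 -0.1111 -0.005 0.001 -0.003 -1.592; 0.4187 -0.1111 -0.005 0.001 -0.003 -1.592; 0.4187 -0.1111 -0.005 0.001 -0.003 -1.592; 0.4187 -0.1111 -0.005 0.001 -0.003 -1.592"

```text
t: 25.65
position: [492.5, 80.1, 131.0]
tcp_rot: [-3.14, 0.003, 3.119]
contact_force: [-0.2, -0.0, -1.8]
grip_width: 24.2
grasp_force: 59.4
```

Run:
```python
from h import *
st(); go((491.0,81.5,37,3.12))
```

```text
t 25.65 pos [492.5  80.1 131. ] rot [-3.140e+00  3.000e-03  3.119e+00] F [-0.2 -0.  -1.8] w 24.2 g 59.4
to (491.0, 81.5, 37, 3.12) : 0.0018 0.0016 0.0940 -0.002 0.003 -0.001 rows>=2.3
```

>>> step_arm --steps "0.001 0.001 0.04 0 0.002 0; 0.001 0.001 0.07 0 0.002 0; 0.001 0.001 0.085 0 0.002 0; 0.001 0.001 0.09 0 0.002 0; 0.001 0.001 0.093 0 0.002 0; 0.001 0.001 0.0945 0 0.002 0; 0.001 0.001 0.0955 0 0.002 0; 0.001 0.001 0.0955 0 0.002 0; 0.001 0.001 0.0955 0 0.002 0"

```text
t: 26.4
position: [492.6, 81.6, 36.6]
tcp_rot: [-3.141, 0.003, 3.12]
contact_force: [-0.7, 2.2, 1.3]
grip_width: 24.0
grasp_force: 59.7
```

>>> step_arm --steps "0 0 0 0 0 0; 0 0 0 0 0 0; 0 0 0 0 0 0; 0 0 0 0 0 0; 0 0 -0.03 0 0 0; 0 0 -0.07 0 0 0; 0 0 -0.11 0 0 0; 0 0 -0.15 0 0 0; 0 0 -0.19 0 0 0; 0 0 -0.23 0 0 0; 0 0 -0.26 0 0 0; 0 0 -0.26 0 0 0; 0 0 -0.26 0 0 0; 0 0 -0.26 0 0 0" --grip 53

```text
t: 27.57
position: [490.8, 81.3, 294.7]
tcp_rot: [-3.139, -0.0, 3.12]
contact_force: [-0.0, -0.9, -0.7]
grip_width: 45.2
grasp_force: 0.0
```

Run:
```python
from h import *
st(); t,s=look("top","side"); np.savez("im10.npz",t=t,s=s)
for n in("top","side"):
  for th,z in(("column1",46),("ubolt1",90)):
    for o in reg(n,th,z,.4): print(n,th,o)
for n,im,box in(("top",t,(140,165,190,240)),("side",s,(140,300,250,370))):
  r,g,b=chan(im); 
  for thr in (30,):
    sc=np.where((r>110),g-b,0)
    for x in blobs(sc,box,thr,5): print(n,"orange",np.round(x,1),back(n,x[:2],77)[0].round(1),back(n,x[:2],82)[0].round(1))
save(np.hstack([cv2.resize(t[160:250,135:245],None,fx=3.5,fy=3.5,interpolation=3),cv2.resize(s[290:380,145:255],None,fx=3.5,fy=3.5,interpolation=3)]),"c10.png")
r,g,b=chan(s)
for x in blobs(b-r,(210,165,310,290),60,8): print("side blue",np.round(x,1))
for nx,ny in((487.8,-88.3),(489.5,-3.2),(491.3,81.5)):
  for dx in(-55,55): print("expected",proj("side",[nx+dx,ny,46]).round(1))
```

```text
t 27.57 pos [490.8  81.3 294.7] rot [-3.139 -0.     3.12 ] F [-0.  -0.9 -0.7] w 45.2 g 0.0
top column1 {'conf': 0.89, 'px': [320.0, 206.0], 'n': 449, 'mean': [492.2, -90.0], 'rc': [489.4, -89.3], 'wh': [38.0, 146.0], 'ra': 88.9, 'yaw': 3.116}
top column1 {'conf': 0.86, 'px': [297.0, 207.0], 'n': 277, 'mean': [486.0, -5.5], 'rc': [486.8, -4.5], 'wh': [25.0, 127.0], 'ra': 89.3, 'yaw': 3.134}
top column1 {'conf': 0.82, 'px': [392.0, 296.0], 'n': 424, 'mean': [206.8, -314.2], 'rc': [206.4, -315.5], 'wh': [36.0, 144.0], 'ra': 18.0, 'yaw': 1.89}
top ubolt1 {'conf': 0.61, 'px': [159.0, 217.0], 'n': 68, 'mean': [451.1, 409.9], 'rc': [451.3, 409.2], 'wh': [54.0, 13.0], 'ra': 75.6, 'yaw': 1.303}
side column1 {'conf': 0.9, 'px': [267.0, 226.0], 'n': 473, 'mean': [486.6, -1.7], 'rc': [487.7, -2.5], 'wh': [61.0, 146.0], 'ra': 86.8, 'yaw': 3.071}
side column1 {'conf': 0.71, 'px': [270.0, 203.0], 'n': 461, 'mean': [489.5, -87.4], 'rc': [488.8, -87.4], 'wh': [66.0, 147.0], 'ra': 87.3, 'yaw': 3.072}
side column1 {'conf': 0.63, 'px': [373.0, 183.0], 'n': 299, 'mean': [207.9, -280.3], 'rc': [209.0, -28
[... 834 characters left out ...]
 ] [578.3 397.9  77. ] [577.4 396.7  82. ]
top orange [159.4 198.   55. ] [517.  411.4  77. ] [516.2 410.1  82. ]
top orange [154.4 217.6  46. ] [456.4 425.2  77. ] [455.9 423.9  82. ]
side orange [170.7 316.3  51. ] [583.  389.6  77. ] [580.7 392.5  82. ]
side orange [192.8 327.7  60. ] [521.8 402.9  77. ] [519.8 405.7  82. ]
side orange [215.8 339.9  61. ] [460.5 417.   77. ] [458.8 419.8  82. ]
side blue [254.7 195.9  40. ]
side blue [289.1 203.2  44. ]
side blue [245.7 213.9  42. ]
side blue [281.5 221.8  47. ]
side blue [270.9 242.   30. ]
expected [[289.2 206.3]]
expected [[254.8 199.4]]
expected [[280.8 224.9]]
expected [[245.  217.4]]
expected [[271.5 245.2]]
expected [[234.2 237. ]]
```

View pics/c10.png

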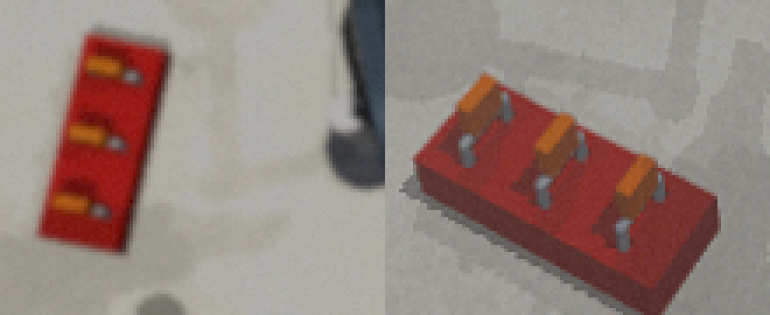

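All three columns are seated: the side-view fittings match the nests with a uniform 3 px shift. The crop shows three U-bolts in the red holder at left-crop (102,65), (88,133) and (70,203), all orange and upright. Going for the nearest one at (456,422.6).

Run:
```python
from h import *
go((456,422.6,180,2.92),(456,422.6,73,2.92))
```

```text
to (456, 422.6, 180, 2.92) : 0.0425 0.3407 0.1136 -0.003 -0.001 0.200 rows>=8.7
to (456, 422.6, 73, 2.92) : 0.0424 0.3410 0.2206 -0.003 -0.001 0.200 rows>=9.8
```

>>> step_arm --steps "0.015 0.12 0 0 0 0.1; 0.015 0.12 0 0 0 0.1; 0.015 0.12 0 0 0 0.1; 0.0425 0.3407 0.1136 -0.003 -0.001 0.2; 0.0425 0.3407 0.1136 -0.003 -0.001 0.2; 0.0425 0.3407 0.1136 -0.003 -0.001 0.2; 0.0425 0.3407 0.1136 -0.003 -0.001 0.2; 0.0425 0.3407 0.1136 -0.003 -0.001 0.2; 0.0425 0.3407 0.1136 -0.003 -0.001 0.2; 0.0425 0.3407 0.1136 -0.003 -0.001 0.2; 0.0425 0.3407 0.1136 -0.003 -0.001 0.2; 0.0425 0.3407 0.1136 -0.003 -0.001 0.2; 0.0425 0.3407 0.1136 -0.003 -0.001 0.2; 0.0425 0.3407 0.1136 -0.003 -0.001 0.2" --grip 75

```text
t: 29.03
position: [457.7, 421.4, 182.2]
tcp_rot: [3.139, 0.003, 2.917]
contact_force: [0.2, -1.1, 0.4]
grip_width: 63.7
grasp_force: 0.0
```

Run:
```python
from h import *
st(); t,s=look("top","side"); np.savez("im11.npz",t=t,s=s)
for n,im,box in(("top",t,(140,165,190,240)),("side",s,(140,300,250,370))):
    r,g,b=chan(im); sc=np.where((r>110),g-b,0)
    for x in blobs(sc,box,30,5): print(n,"orange",np.round(x,1),back(n,x[:2],86)[0].round(1))
save(s,"c11.png",(140,250,280,380),4)
go((456,422.6,73,2.92))
```

```text
t 29.03 pos [457.7 421.4 182.2] rot [3.139e+00 3.000e-03 2.917e+00] F [ 0.2 -1.1  0.4] w 63.7 g 0.0
top orange [164.2 178.3  34. ] [576.8 395.7  86. ]
top orange [159.4 197.9  37. ] [516.  409.2  86. ]
side orange [170.4 316.4  37. ] [579.4 395.4  86. ]
side orange [191.9 328.8  37. ] [519.1 411.2  86. ]
side orange [216.  339.7  65. ] [457.2 421.2  86. ]
to (456, 422.6, 73, 2.92) : 0.0019 0.0002 0.1092 0.003 0.003 -0.002 rows>=2.6
```

View pics/c11.png

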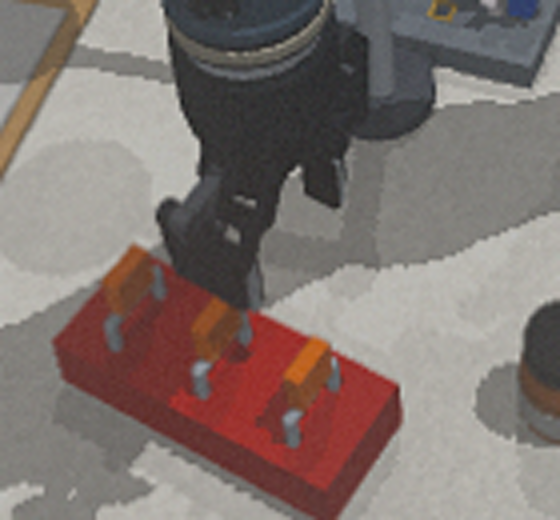

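Fingers at crop (240,290) and (325,190) straddle the first U-bolt's block at (308,372). Descending.

>>> step_arm --steps "0.001 0 0.04 0 0.001 0; 0.001 0 0.08 0.001 0.001 0; 0.001 0 0.1 0.001 0.001 0; 0.001 0 0.108 0.001 0.001 0; 0.001 0 0.109 0.001 0.001 0; 0.001 0 0.109 0.001 0.001 0; 0.001 0 0.109 0.001 0.001 0; 0.001 0 0.109 0.001 0.001 0"

```text
t: 29.8
position: [457.0, 424.2, 74.4]
tcp_rot: [3.138, 0.003, 2.92]
contact_force: [0.0, -0.3, 0.5]
grip_width: 64.2
grasp_force: 0.0
```

>>> step_arm --steps "0 0 0 0 0 0; 0 0 0 0 0 0; 0 0 0 0 0 0; 0 0 0 0 0 0; 0 0 0 0 0 0; 0 0 0 0 0 0; 0 0 0 0 0 0" --grip 0 --squeeze 40

```text
t: 30.38
position: [456.3, 423.7, 72.9]
tcp_rot: [3.14, 0.002, 2.92]
contact_force: [-0.1, 0.9, 4.7]
grip_width: 29.5
grasp_force: 42.0
```

>>> step_arm --steps "0 0 -0.015 0 0 0; 0 0 -0.035 0 0 0; 0 0 -0.06 0 0 0; 0 0 -0.1 0 0 0; 0 0 -0.14 0 0 0; 0 0 -0.18 0 0 0; 0 0 -0.22 0 0 0; 0 0 -0.23 0 0 0; 0 0 -0.23 0 0 0; 0 0 -0.23 0 0 0; 0 0 -0.23 0 0 0" --squeeze 60

```text
t: 31.3
position: [454.4, 422.1, 299.4]
tcp_rot: [-3.138, -0.001, 2.92]
contact_force: [-0.0, 0.5, -1.4]
grip_width: 29.1
grasp_force: 60.5
```

Run:
```python
from h import *
st(); t,s=look("top","side"); np.savez("im12.npz",t=t,s=s)
o=ctrl.observe()
u,v=proj("side",o["position"]+[0,0,-40])[0]; print(u,v)
u,v=int(u),int(v); save(s,"c12.png",(max(0,u-60),max(0,v-50),u+60,v+40),5)
go((487.8,-88.2,302,3.12),(487.8,-88.2,120,3.12))
```

```text
t 31.3 pos [454.4 422.1 299.4] rot [-3.138e+00 -1.000e-03  2.920e+00] F [-0.   0.5 -1.4] w 29.1 g 60.5
209.28382400951244 290.4647783722251
to (487.8, -88.2, 302, 3.12) : -0.1446 -0.4907 -0.0008 -0.004 -0.002 -0.200 rows>=12.3
to (487.8, -88.2, 120, 3.12) : -0.1449 -0.4900 0.1812 -0.004 -0.002 -0.200 rows>=13.0
```

View pics/c12.png

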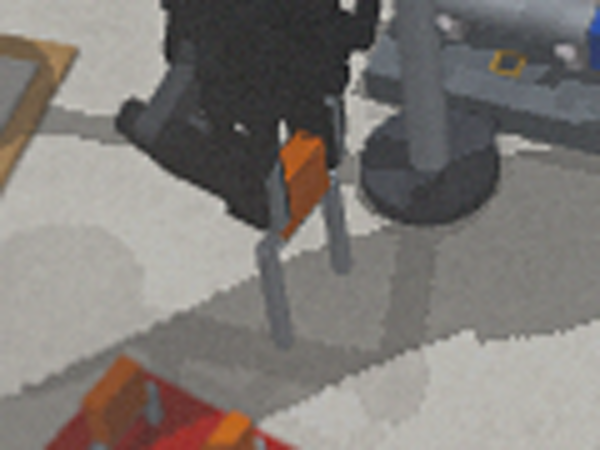

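>>> step_arm --steps "-0.1446 -0.4907 -0.002 -0.003 -0.002 -0.2; -0.1446 -0.4907 -0.002 -0.003 -0.002 -0.2; -0.1446 -0.4907 -0.002 -0.003 -0.002 -0.2; -0.1446 -0.4907 -0.002 -0.003 -0.002 -0.2; -0.1446 -0.4907 -0.002 -0.003 -0.002 -0.2; -0.1446 -0.4907 -0.002 -0.003 -0.002 -0.2; -0.1446 -0.4907 -0.002 -0.003 -0.002 -0.2; -0.1446 -0.4907 -0.002 -0.003 -0.002 -0.2; -0.1446 -0.4907 -0.002 -0.003 -0.002 -0.2; -0.1446 -0.49 0.06 -0.003 -0.002 -0.2; -0.1446 -0.49 0.1 -0.003 -0.002 -0.2; -0.1446 -0.49 0.14 -0.003 -0.002 -0.2; -0.1446 -0.49 0.16 -0.003 -0.002 -0.2; -0.1446 -0.49 0.16 -0.003 -0.002 -0.2; -0.1446 -0.49 0.16 -0.003 -0.002 -0.2; -0.1446 -0.49 0.16 -0.003 -0.002 -0.2; -0.1446 -0.49 0.16 -0.003 -0.002 -0.2; -0.1446 -0.49 0.16 -0.003 -0.002 -0.2; -0.1446 -0.49 0.16 -0.003 -0.002 -0.2; -0.1446 -0.49 0.16 -0.003 -0.002 -0.2"

```text
t: 33.07
position: [490.2, -85.6, 143.7]
tcp_rot: [3.138, 0.007, 3.122]
contact_force: [0.1, 0.2, -0.2]
grip_width: 28.3
grasp_force: 60.5
```

Run:
```python
from h import *
from scipy.optimize import least_squares
# bolt-in-hand from the earlier picture
P=np.array([454.4,422.1,299.4]); R=Ro.from_euler("xyz",[np.pi,0,2.92]).as_matrix()
px=np.array([[149+284/5,240+347/5],[149+341/5,240+272/5]])
f=lambda p:(proj("side",P+(R@np.array([[p[0],p[0]],[20+p[2],-20+p[2]],[p[1],p[1]]])).T)-px).ravel()
for s0 in(1,-1):
    q=px[::s0]; r=least_squares(lambda p:(proj("side",P+(R@np.array([[p[0],p[0]],[20+p[2],-20+p[2]],[p[1],p[1]]])).T)-q).ravel(),[0,66,0]); print(r.x,r.cost)
st(); t,s=look("top","side"); np.savez("im13.npz",t=t,s=s)
save(s,"c13.png",(215,130,335,250),5)
```

```text
[ 1.76766009 73.92098309  0.75027521] 0.10140312750929788
[-1770056.48982456  3445143.54957421 -1924078.52234985] 88.77815270786661
t 33.07 pos [490.2 -85.6 143.7] rot [3.138 0.007 3.122] F [ 0.1  0.2 -0.2] w 28.3 g 60.5
```

View pics/c13.png

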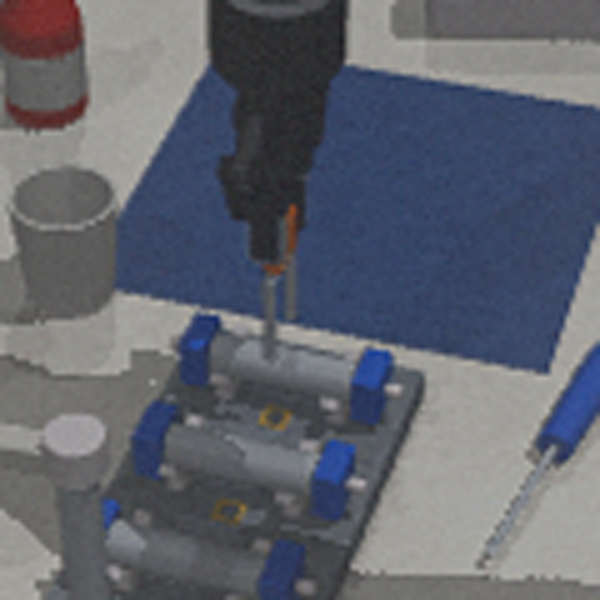

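The bolt hangs straight above the right column. The near leg tip is at crop (270,358) and the far one at (291,318). I'll compare the tips with the holes in the same camera.

Run:
```python
from h import *
st(); s=np.load("im13.npz")["s"]
print("near tip",back("side",(215+270/5-.4,130+357/5-.4),69.7)[0],"far",back("side",(215+291/5-.4,130+318/5-.4),69.7)[0])
# column-wise profile of legs between rows
r,g,b=chan(s)
for row in(188,190,192,194,196,198,200,202): print(row,[int(x) for x in s[row,262:280].mean(1)])
```

```text
t 33.17 pos [489.7 -85.9 143.3] rot [3.138 0.006 3.121] F [-0.4  0.7 -0.9] w 28.4 g 60.5
near tip [491.46391855 -67.5879647   69.7       ] far [ 490.06583461 -105.77243859   69.7       ]
188 [77, 74, 82, 73, 75, 80, 83, 89, 73, 72, 84, 89, 82, 75, 75, 79, 73, 75]
190 [73, 76, 72, 72, 73, 76, 85, 93, 77, 71, 85, 88, 78, 75, 79, 79, 78, 73]
192 [80, 69, 75, 75, 73, 73, 85, 90, 74, 69, 87, 89, 78, 76, 72, 71, 75, 72]
194 [159, 157, 160, 167, 168, 130, 93, 87, 108, 88, 96, 79, 72, 77, 74, 74, 72, 76]
196 [141, 144, 129, 135, 159, 124, 87, 85, 130, 159, 158, 162, 160, 161, 162, 167, 167, 145]
198 [94, 95, 128, 131, 123, 99, 87, 85, 85, 105, 124, 141, 144, 159, 159, 160, 158, 159]
200 [126, 128, 131, 132, 136, 110, 87, 85, 112, 125, 125, 116, 126, 134, 117, 103, 96, 82]
202 [106, 110, 115, 118, 121, 127, 115, 100, 128, 114, 113, 113, 122, 132, 134, 138, 138, 139]
```

>>> step_arm --steps "0 0 0 0 0 0; 0 0 0 0 0 0; 0 0 0 0 0 0"

```text
t: 33.42
position: [489.1, -86.6, 142.4]
tcp_rot: [3.138, 0.004, 3.12]
contact_force: [1.3, 0.0, -0.3]
grip_width: 28.7
grasp_force: 60.5
```

>>> step_arm --steps "0 0 0 0 0 0; 0 0 0 0 0 0; 0 0 0 0 0 0; 0 0 0 0 0 0; 0 0 0 0 0 0; 0 0 0 0 0 0; 0 0 0 0 0 0; 0 0 0 0 0 0; 0 0 0 0 0 0; 0 0 0 0 0 0; 0 0 0 0 0 0; 0 0 0 0 0 0"

```text
t: 34.42
position: [489.1, -86.7, 142.2]
tcp_rot: [3.139, 0.004, 3.12]
contact_force: [0.1, -0.2, -0.7]
grip_width: 28.3
grasp_force: 60.5
```

```bash
cat >> h.py <<'E'
def legx(s,nx,ny,h=74,zs=np.arange(4,30,2.)):
    """x of the near (+y) leg in the side picture, from pictures' columns about its expected axis (robust to bright/dark)"""
    o=ctrl.observe(); p=o["position"]; out=[]
    g=s.astype(float).mean(2)
    for k in zs:
        u,v=proj("side",[p[0],p[1]+20,p[2]-h+k])[0]; v0=int(round(v)); c=np.arange(int(u)-6,int(u)+8)
        row=g[v0-1:v0+2,c].mean(0); bg=np.median(np.r_[row[:3],row[-3:]]); w=np.clip(np.abs(row-bg)-12,0,None)*(np.abs(c-u)<4.5)
        if w.sum()>0: out.append(back("side",((c*w).sum()/w.sum(),v),p[2]-h+k)[0][0]-p[0])
    return np.round(out,1),np.median(out)
E
python3 - <<'E'
from h import *
st(); t,s=look("top","side"); np.savez("im14.npz",t=t,s=s)
print(legx(s,0,0))
o=ctrl.observe();p=o["position"]
u,v=proj("side",p+[0,20,-74])[0]; print("pred tip",u,v, "far",proj("side",p+[0,-20,-74]))
for row in range(int(v)-12,int(v)+5): print(row,[int(x) for x in s[row,262:280].mean(1)])
E
```

```text
t 34.42 pos [489.1 -86.7 142.2] rot [3.139 0.004 3.12 ] F [ 0.1 -0.2 -0.7] w 28.3 g 60.5
(array([ 1.9,  2.7,  2.7,  1. ,  1. ,  1.2,  1.2,  1.4,  1.4, -1.2, -1.2,
        2.8,  2.8]), np.float64(1.408036794263353))
pred tip 269.29046976612176 201.72654892982982 far [[273.21362945 193.45841564]]
189 [71, 76, 79, 72, 77, 72, 85, 89, 82, 76, 87, 88, 85, 76, 77, 79, 75, 75]
190 [70, 72, 70, 74, 75, 68, 84, 89, 80, 77, 85, 86, 79, 78, 73, 76, 73, 75]
191 [64, 72, 71, 71, 73, 71, 81, 90, 78, 72, 87, 87, 82, 71, 73, 74, 76, 74]
192 [78, 72, 74, 69, 74, 71, 80, 86, 83, 73, 81, 84, 87, 76, 72, 78, 75, 77]
193 [167, 141, 138, 117, 91, 68, 87, 90, 80, 71, 75, 86, 84, 75, 73, 71, 76, 70]
194 [158, 157, 160, 162, 166, 138, 90, 83, 97, 84, 95, 78, 74, 76, 71, 74, 70, 76]
195 [147, 148, 149, 160, 165, 135, 91, 83, 121, 161, 164, 167, 143, 118, 94, 96, 84, 80]
196 [140, 147, 131, 139, 159, 134, 89, 81, 115, 159, 160, 161, 162, 159, 164, 167, 166, 144]
197 [98, 109, 100, 90, 107, 112, 85, 81, 114, 151, 160, 161, 163, 165, 162, 164, 161, 163]
198 [97, 96, 126, 134, 124, 118, 87, 82, 87, 107, 124, 142, 143, 157, 161, 161, 157, 155]
199 [96, 98, 133, 140, 139, 137, 96, 87, 105, 119, 106, 96, 87, 93, 110, 125, 141, 158]
200 [98, 130, 133, 133, 132, 135, 93, 84, 105, 139, 126, 121, 128, 134, 116, 107, 97, 85]
201 [96, 126, 128, 130, 132, 132, 91, 81, 110, 130, 120, 118, 127, 130, 139, 137, 132, 134]
202 [105, 112, 110, 116, 122, 126, 116, 107, 129, 115, 114, 114, 126, 133, 134, 139, 137, 138]
203 [94, 100, 103, 101, 107, 110, 114, 116, 118, 109, 113, 109, 128, 130, 131, 130, 131, 132]
204 [84, 85, 88, 95, 95, 99, 103, 101, 105, 106, 109, 102, 116, 121, 120, 125, 127, 129]
205 [79, 81, 79, 84, 83, 83, 89, 91, 96, 95, 97, 101, 104, 105, 105, 109, 115, 118]
```

Run:
```python
from h import *
go((487.5,-88.1,142,3.12),(487.5,-88.1,102,3.12))
```

```text
to (487.5, -88.1, 142, 3.12) : 0.0015 -0.0015 0.0002 0.003 0.004 -0.000 rows>=0.1
to (487.5, -88.1, 102, 3.12) : 0.0016 -0.0016 0.0402 0.003 0.004 -0.000 rows>=1.0
```

>>> step_arm --steps "0.0015 -0.0015 0 0.003 0.004 0; 0.0015 -0.0015 0 0.003 0.004 0; 0.0015 -0.0015 0 0.003 0.004 0; 0.0016 -0.0016 0.01 0.003 0.004 0; 0.0016 -0.0016 0.02 0.003 0.004 0; 0.0016 -0.0016 0.03 0.003 0.004 0; 0.0016 -0.0016 0.04 0.003 0.004 0; 0.0016 -0.0016 0.04 0.003 0.004 0; 0.0016 -0.0016 0.04 0.003 0.004 0; 0.0016 -0.0016 0.04 0.003 0.004 0; 0.0016 -0.0016 0.04 0.003 0.004 0; 0.0016 -0.0016 0.04 0.003 0.004 0"

```text
t: 35.52
position: [487.9, -88.2, 102.6]
tcp_rot: [3.142, 0.001, 3.12]
contact_force: [-0.2, 0.9, -0.6]
grip_width: 28.3
grasp_force: 60.5
```

Run:
```python
from h import *
st(); t,s=look("top","side"); np.savez("im15.npz",t=t,s=s)
print(legx(s,0,0))
save(s,"c15.png",(235,165,305,235),8)
p=ctrl.observe()["position"]
u,v=proj("side",p+[0,20,-74])[0]; print("pred tip",u,v)
for row in range(int(v)-14,int(v)+6): print(row,[int(x) for x in s[row,262:280].mean(1)])
```

```text
t 35.52 pos [487.9 -88.2 102.6] rot [3.142e+00 1.000e-03 3.120e+00] F [-0.2  0.9 -0.6] w 28.3 g 60.5
(array([ 0.4,  0.4,  0.6,  0.6,  0.3,  0.3, -0.3, -0.3,  5.4,  5.4,  5.4,
        5.4,  2.9]), np.float64(0.6187634816589025))
pred tip 269.94388757733043 211.2937845023075
197 [93, 95, 83, 90, 106, 109, 99, 108, 109, 129, 141, 95, 83, 139, 164, 163, 163, 164]
198 [106, 94, 94, 90, 89, 87, 80, 83, 88, 107, 118, 95, 81, 139, 163, 162, 161, 160]
199 [109, 99, 100, 100, 100, 104, 89, 83, 88, 103, 105, 86, 78, 91, 105, 123, 140, 159]
200 [101, 100, 102, 100, 101, 100, 88, 83, 87, 115, 127, 124, 116, 133, 118, 106, 99, 81]
201 [102, 99, 99, 101, 102, 102, 92, 83, 87, 112, 121, 118, 119, 129, 138, 138, 132, 133]
202 [92, 92, 95, 102, 95, 99, 102, 92, 87, 111, 118, 119, 118, 134, 135, 139, 138, 141]
203 [90, 95, 92, 91, 94, 111, 96, 83, 86, 98, 108, 113, 125, 133, 134, 128, 132, 131]
204 [84, 87, 85, 88, 90, 99, 90, 88, 91, 91, 103, 104, 118, 120, 125, 126, 129, 131]
205 [78, 77, 81, 87, 81, 83, 76, 86, 94, 86, 93, 101, 104, 108, 106, 110, 115, 120]
206 [78, 63, 61, 70, 72, 79, 71, 82, 90, 81, 78, 87, 90, 95, 98, 100, 105, 106]
207 [74, 61, 73, 74, 72, 69, 68, 84, 94, 78, 72, 81, 80, 82, 86, 86, 90, 92]
208 [63, 64, 62, 67, 68, 65, 75, 86, 88, 76, 57, 64, 67, 69, 77, 80, 81, 82]
209 [61, 61, 67, 65, 67, 66, 65, 81, 92, 80, 69, 68, 64, 72, 69, 67, 64, 105]
210 [65, 71, 71, 68, 62, 68, 63, 84, 91, 72, 64, 64, 66, 63, 72, 73, 72, 121]
211 [68, 91, 95, 74, 67, 64, 68, 88, 100, 67, 65, 64, 62, 64, 64, 67, 61, 96]
212 [68, 64, 67, 93, 68, 79, 82, 70, 65, 69, 70, 69, 67, 72, 68, 69, 68, 65]
213 [71, 70, 66, 67, 67, 77, 62, 65, 65, 78, 98, 97, 71, 67, 70, 65, 65, 69]
214 [93, 93, 94, 92, 94, 104, 93, 73, 69, 89, 96, 89, 90, 90, 95, 72, 65, 67]
215 [100, 99, 102, 101, 93, 87, 93, 86, 99, 99, 95, 89, 95, 92, 71, 66, 69, 68]
216 [98, 97, 101, 98, 99, 101, 95, 96, 93, 91, 94, 88, 94, 95, 72, 69, 65, 68]
```

View pics/c15.png

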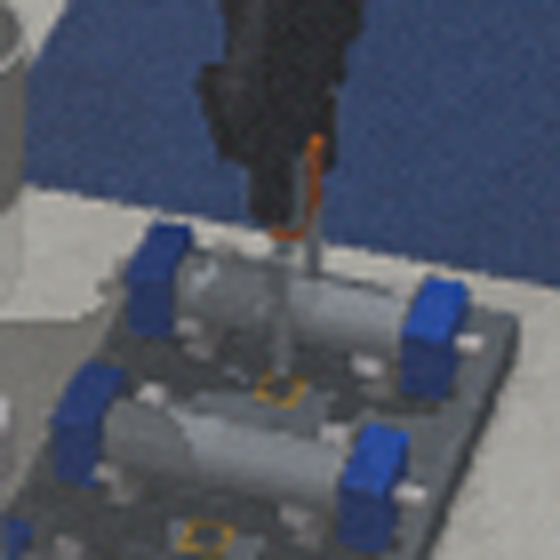

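The near leg tip at crop (283,375) is right over its brass hole at (281,388). Lowering it carefully.

>>> step_arm --steps "0 0 0.002 0 0 0; 0 0 0.004 0 0 0; 0 0 0.006 0 0 0; 0 0 0.008 0 0 0; 0 0 0.01 0 0 0; 0 0 0.01 0 0 0; 0 0 0.01 0 0 0"

```text
t: 36.2
position: [487.4, -88.1, 92.0]
tcp_rot: [-3.142, -0.001, 3.12]
contact_force: [-0.8, 0.0, -0.4]
grip_width: 28.3
grasp_force: 60.5
```

>>> step_arm --steps "0 0 0.003 0 0 0; 0 0 0.006 0 0 0; 0 0 0.009 0 0 0; 0 0 0.011 0 0 0; 0 0 0.013 0 0 0; 0 0 0.014 0 0 0; 0 0 0.015 0 0 0; 0 0 0.015 0 0 0"

```text
t: 36.87
position: [487.5, -88.1, 77.2]
tcp_rot: [3.141, -0.001, 3.12]
contact_force: [-0.8, -0.4, 0.8]
grip_width: 28.4
grasp_force: 60.8
```

>>> step_arm --steps "0 0 0.001 0 0 0; 0 0 0.002 0 0 0; 0 0 0.003 0 0 0; 0 0 0.004 0 0 0; 0 0 0.004 0 0 0"

```text
t: 37.28
position: [488.1, -88.2, 76.1]
tcp_rot: [3.14, 0.0, 3.119]
contact_force: [-6.9, 2.5, 27.4]
grip_width: 28.8
grasp_force: 63.9
```

>>> step_arm --steps "0 0 -0.003 0 0 0; 0 0 -0.003 0 0 0; 0 0 -0.003 0 0 0; 0 0 -0.003 0 0 0; 0 0 -0.02 0 0 0; 0 0 -0.06 0 0 0; 0 0 -0.1 0 0 0; 0 0 -0.14 0 0 0; 0 0 -0.18 0 0 0; 0 0 -0.22 0 0 0; 0 0 -0.225 0 0 0; 0 0 -0.225 0 0 0; 0 0 -0.225 0 0 0; 0 0 -0.225 0 0 0; 0 0 -0.225 0 0 0" --grip 62

```text
t: 38.53
position: [486.6, -87.9, 296.2]
tcp_rot: [-3.141, -0.005, 3.12]
contact_force: [0.3, 0.6, 0.3]
grip_width: 52.5
grasp_force: 0.0
```

Run:
```python
from h import *
st(); t,s=look("top","side"); np.savez("im16.npz",t=t,s=s)
r,g,b=chan(s); sc=np.where((r>110),g-b,0)
for x in blobs(sc,(235,150,305,240),25,5): print("orange",np.round(x,1),back("side",x[:2],81)[0].round(1))
for o in reg("side","ubolt1",81,.4): print(o)
go((470,180,300,3.0),(516.6,409,180,2.92),(516.6,409,67,2.92))
```

```text
t 38.53 pos [486.6 -87.9 296.2] rot [-3.141 -0.005  3.12 ] F [0.3 0.6 0.3] w 52.5 g 0.0
orange [270.8 190.7  24. ] [ 495.3 -102.4   81. ]
orange [271.2 214.2   5. ] [463.1  -2.6  81. ]
{'conf': 0.77, 'px': [195.0, 331.0], 'n': 182, 'mean': [511.9, 417.6], 'rc': [512.7, 421.8], 'wh': [54.0, 30.0], 'ra': 77.2, 'yaw': 1.646}
{'conf': 0.69, 'px': [255.0, 244.0], 'n': 424, 'mean': [468.8, 113.9], 'rc': [474.8, 107.4], 'wh': [52.0, 121.0], 'ra': 81.3, 'yaw': 3.058}
{'conf': 0.67, 'px': [172.0, 324.0], 'n': 205, 'mean': [571.3, 403.3], 'rc': [566.8, 406.7], 'wh': [33.0, 62.0], 'ra': 27.2, 'yaw': 1.733}
to (470, 180, 300, 3.0) : 0.0230 0.2676 -0.0031 -0.001 -0.003 0.120 rows>=6.4
to (516.6, 409, 180, 2.92) : -0.0189 0.4977 0.1167 -0.001 -0.003 0.200 rows>=12.3
to (516.6, 409, 67, 2.92) : -0.0193 0.4977 0.2297 -0.001 -0.003 0.200 rows>=13.2
```

>>> step_arm --steps "0.023 0.2676 -0.004 0 -0.003 0.12; 0.023 0.2676 -0.004 0 -0.003 0.12; 0.023 0.2676 -0.004 0 -0.003 0.12; 0.023 0.2676 -0.004 0 -0.003 0.12; 0.023 0.2676 -0.004 0 -0.003 0.12; 0.023 0.2676 -0.004 0 -0.003 0.12; 0.023 0.2676 -0.004 0 -0.003 0.12; -0.019 0.498 0.117 0 -0.003 0.2; -0.019 0.498 0.117 0 -0.003 0.2; -0.019 0.498 0.117 0 -0.003 0.2; -0.019 0.498 0.117 0 -0.003 0.2; -0.019 0.498 0.117 0 -0.003 0.2; -0.019 0.498 0.117 0 -0.003 0.2; -0.019 0.498 0.117 0 -0.003 0.2; -0.019 0.498 0.117 0 -0.003 0.2; -0.019 0.498 0.117 0 -0.003 0.2; -0.019 0.498 0.117 0 -0.003 0.2; -0.019 0.498 0.117 0 -0.003 0.2; -0.019 0.498 0.117 0 -0.003 0.2; -0.019 0.498 0.117 0 -0.003 0.2" --grip 75

```text
t: 40.35
position: [518.0, 408.3, 182.3]
tcp_rot: [3.14, 0.003, 2.918]
contact_force: [-0.4, 0.1, -0.2]
grip_width: 64.2
grasp_force: 0.0
```

Run:
```python
from h import *
st(); go((516.6,409,67,2.92))
```

```text
t 40.35 pos [518.  408.3 182.3] rot [3.140e+00 3.000e-03 2.918e+00] F [-0.4  0.1 -0.2] w 64.2 g 0.0
to (516.6, 409, 67, 2.92) : 0.0019 0.0002 0.1153 0.001 0.003 -0.002 rows>=2.8
```

>>> step_arm --steps "0.001 0 0.04 0.001 0.002 0; 0.001 0 0.08 0.001 0.002 0; 0.001 0 0.1 0.001 0.002 0; 0.001 0 0.111 0.001 0.002 0; 0.001 0 0.114 0.001 0.002 0; 0.001 0 0.114 0.001 0.002 0; 0.001 0 0.114 0.001 0.002 0; 0.001 0 0.114 0.001 0.002 0; 0.001 0 0.114 0.001 0.002 0; 0.001 0 0.114 0.001 0.002 0"

```text
t: 41.18
position: [517.3, 410.0, 68.5]
tcp_rot: [3.141, 0.002, 2.92]
contact_force: [-0.7, 0.1, -0.9]
grip_width: 64.0
grasp_force: 0.0
```

>>> step_arm --steps "0 0 0 0 0 0; 0 0 0 0 0 0; 0 0 0 0 0 0; 0 0 0 0 0 0; 0 0 0 0 0 0; 0 0 0 0 0 0; 0 0 0 0 0 0" --grip 0 --squeeze 60

```text
t: 41.77
position: [516.8, 409.7, 67.5]
tcp_rot: [-3.141, 0.001, 2.92]
contact_force: [-0.2, -0.4, 2.5]
grip_width: 28.7
grasp_force: 59.0
```

>>> step_arm --steps "0 0 -0.015 0 0 0; 0 0 -0.035 0 0 0; 0 0 -0.06 0 0 0; 0 0 -0.1 0 0 0; 0 0 -0.14 0 0 0; 0 0 -0.18 0 0 0; 0 0 -0.22 0 0 0; 0 0 -0.235 0 0 0; 0 0 -0.235 0 0 0; 0 0 -0.235 0 0 0; 0 0 -0.235 0 0 0; 0 0 -0.235 0 0 0"

```text
t: 42.77
position: [515.7, 409.1, 299.6]
tcp_rot: [-3.137, -0.002, 2.92]
contact_force: [-0.4, 1.0, -0.7]
grip_width: 28.3
grasp_force: 60.1
```

Run:
```python
from h import *
st(); go((480,180,302,3.0),(489.3,-3.0,140,3.12))
```

```text
t 42.77 pos [515.7 409.1 299.6] rot [-3.137e+00 -2.000e-03  2.920e+00] F [-0.4  1.  -0.7] w 28.3 g 60.1
to (480, 180, 302, 3.0) : -0.0155 -0.2314 -0.0014 -0.004 -0.002 -0.080 rows>=5.6
to (489.3, -3.0, 140, 3.12) : -0.0652 -0.4071 0.1612 -0.004 -0.003 -0.200 rows>=10.6
```

>>> step_arm --steps "-0.0155 -0.2314 -0.003 -0.003 -0.002 -0.08; -0.0155 -0.2314 -0.003 -0.003 -0.002 -0.08; -0.0155 -0.2314 -0.003 -0.003 -0.002 -0.08; -0.0155 -0.2314 -0.003 -0.003 -0.002 -0.08; -0.0155 -0.2314 -0.003 -0.003 -0.002 -0.08; -0.0155 -0.2314 -0.003 -0.003 -0.002 -0.08; -0.0652 -0.4071 -0.002 -0.003 -0.002 -0.2; -0.0652 -0.4071 -0.002 -0.003 -0.002 -0.2; -0.0652 -0.4071 -0.002 -0.003 -0.002 -0.2; -0.0652 -0.4071 -0.002 -0.003 -0.002 -0.2; -0.0652 -0.4071 0.161 -0.003 -0.002 -0.2; -0.0652 -0.4071 0.161 -0.003 -0.002 -0.2; -0.0652 -0.4071 0.161 -0.003 -0.002 -0.2; -0.0652 -0.4071 0.161 -0.003 -0.002 -0.2; -0.0652 -0.4071 0.161 -0.003 -0.002 -0.2; -0.0652 -0.4071 0.161 -0.003 -0.002 -0.2; -0.0652 -0.4071 0.161 -0.003 -0.002 -0.2; -0.0652 -0.4071 0.161 -0.003 -0.002 -0.2; -0.0652 -0.4071 0.161 -0.003 -0.002 -0.2; -0.0652 -0.4071 0.161 -0.003 -0.002 -0.2"

```text
t: 44.43
position: [491.9, -1.5, 143.3]
tcp_rot: [3.139, 0.006, 3.12]
contact_force: [0.4, 0.4, 0.3]
grip_width: 28.8
grasp_force: 60.1
```

>>> step_arm --steps "0 0 0 0 0 0; 0 0 0 0 0 0; 0 0 0 0 0 0; 0 0 0 0 0 0; 0 0 0 0 0 0; 0 0 0 0 0 0; 0 0 0 0 0 0; 0 0 0 0 0 0"

```text
t: 45.1
position: [490.8, -1.9, 141.5]
tcp_rot: [3.14, 0.003, 3.12]
contact_force: [-0.2, 0.7, -0.4]
grip_width: 28.7
grasp_force: 60.1
```

Run:
```python
from h import *
st(); t,s=look("top","side"); np.savez("im17.npz",t=t,s=s)
p=ctrl.observe()["position"]
u,v=proj("side",p+[0,20,-67])[0]; print("pred tip",u,v)
print(legx(s,0,0,67))
c0=int(u)-8
for row in range(int(v)-12,int(v)+5): print(row,c0,[int(x) for x in s[row,c0:c0+18].mean(1)])
go((489.3,-3.0,96,3.12),o=None)
```

```text
t 45.1 pos [490.8  -1.9 141.5] rot [3.14e+00 3.00e-03 3.12e+00] F [-0.2  0.7 -0.4] w 28.7 g 60.1
pred tip 259.7841987675747 218.72470519198228
(array([  2.8,   5.9,   5.9,   8.5,   8.4,   1.5,   1.5,   2.4,   2.4,
       -10.7, -10.8, -12. ,  -1. ]), np.float64(2.3821445805318717))
206 251 [70, 65, 65, 58, 66, 71, 123, 91, 82, 92, 83, 77, 86, 92, 84, 75, 77, 83]
207 251 [64, 67, 61, 62, 64, 58, 59, 82, 86, 90, 84, 71, 83, 90, 86, 72, 68, 82]
208 251 [66, 70, 67, 70, 64, 66, 68, 82, 89, 93, 81, 61, 83, 89, 87, 69, 70, 83]
209 251 [66, 93, 74, 90, 76, 70, 68, 88, 90, 94, 75, 64, 85, 86, 86, 71, 60, 84]
210 251 [96, 96, 89, 73, 70, 67, 70, 77, 86, 90, 71, 65, 76, 93, 78, 67, 68, 77]
211 251 [91, 92, 73, 65, 63, 67, 70, 75, 86, 90, 70, 70, 65, 68, 70, 70, 68, 79]
212 251 [91, 104, 99, 75, 65, 67, 92, 82, 85, 91, 95, 72, 66, 65, 93, 69, 79, 84]
213 251 [84, 122, 145, 137, 115, 96, 95, 83, 87, 91, 93, 93, 71, 66, 65, 72, 78, 69]
214 251 [87, 131, 148, 150, 115, 102, 93, 87, 84, 92, 99, 94, 90, 93, 96, 96, 105, 91]
215 251 [91, 92, 97, 110, 96, 99, 87, 87, 85, 90, 96, 104, 103, 100, 101, 92, 89, 92]
216 251 [100, 100, 93, 135, 134, 135, 122, 99, 88, 87, 87, 101, 95, 99, 96, 96, 102, 93]
217 251 [104, 101, 99, 136, 140, 139, 140, 102, 85, 83, 120, 118, 103, 101, 99, 99, 102, 94]
218 251 [101, 101, 132, 135, 136, 136, 140, 113, 90, 88, 115, 135, 127, 121, 126, 120, 112, 97]
219 251 [101, 102, 127, 130, 133, 135, 136, 108, 90, 97, 134, 129, 127, 121, 132, 132, 132, 134]
220 251 [92, 111, 114, 120, 119, 125, 127, 132, 133, 137, 135, 132, 119, 115, 126, 137, 139, 138]
221 251 [93, 103, 102, 106, 108, 110, 113, 117, 123, 126, 126, 131, 115, 113, 132, 133, 135, 132]
222 251 [87, 88, 89, 95, 95, 100, 101, 105, 104, 112, 111, 116, 119, 122, 125, 128, 132, 131]
to (489.3, -3.0, 96, 3.12) : 0.0015 -0.0012 0.0455 0.002 0.003 -0.000 rows>=1.1
```

>>> step_arm --steps "0.0015 -0.0012 0 0.002 0.003 0; 0.0015 -0.0012 0 0.002 0.003 0; 0.0015 -0.0012 0 0.002 0.003 0; 0.0015 -0.0012 0.01 0.002 0.003 0; 0.0015 -0.0012 0.02 0.002 0.003 0; 0.0015 -0.0012 0.03 0.002 0.003 0; 0.0015 -0.0012 0.04 0.002 0.003 0; 0.0015 -0.0012 0.0455 0.002 0.003 0; 0.0015 -0.0012 0.0455 0.002 0.003 0; 0.0015 -0.0012 0.0455 0.002 0.003 0; 0.0015 -0.0012 0.0455 0.002 0.003 0; 0.0015 -0.0012 0.0455 0.002 0.003 0; 0.0015 -0.0012 0.0455 0.002 0.003 0; 0.0015 -0.0012 0.0455 0.002 0.003 0"

```text
t: 46.37
position: [489.6, -2.9, 96.4]
tcp_rot: [3.141, 0.001, 3.12]
contact_force: [0.6, -0.0, -0.6]
grip_width: 28.5
grasp_force: 60.1
```

Run:
```python
from h import *
st(); t,s=look("top","side"); np.savez("im18.npz",t=t,s=s)
save(s,"c18.png",(225,180,295,250),8)
go((489.35,-3.0,86,3.12))
```

```text
t 46.37 pos [489.6  -2.9  96.4] rot [3.141e+00 1.000e-03 3.120e+00] F [ 0.6 -0.  -0.6] w 28.5 g 60.1
to (489.35, -3.0, 86, 3.12) : 0.0002 -0.0001 0.0103 0.000 0.000 -0.000 rows>=0.2
```

View pics/c18.png

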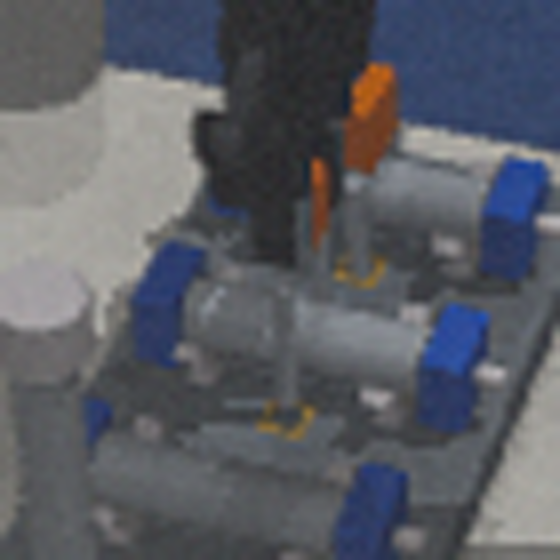

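The first bolt is seated, with its crossbar on the tube and a leg in its hole at (358,268). The second bolt's leg tip at (288,402) is over its hole at (287,418). Lowering it.

>>> step_arm --steps "0 0 0.003 0 0 0; 0 0 0.005 0 0 0; 0 0 0.007 0 0 0; 0 0 0.009 0 0 0; 0 0 0.011 0 0 0; 0 0 0.011 0 0 0; 0 0 0.011 0 0 0"

```text
t: 47.05
position: [489.2, -3.0, 84.8]
tcp_rot: [-3.141, -0.001, 3.12]
contact_force: [-0.1, 0.3, -1.1]
grip_width: 28.5
grasp_force: 60.1
```

>>> step_arm --steps "0 0 0.003 0 0 0; 0 0 0.006 0 0 0; 0 0 0.009 0 0 0; 0 0 0.011 0 0 0; 0 0 0.012 0 0 0; 0 0 0.013 0 0 0; 0 0 0.013 0 0 0; 0 0 0.013 0 0 0"

```text
t: 47.72
position: [489.4, -3.0, 72.0]
tcp_rot: [-3.142, -0.0, 3.12]
contact_force: [-0.3, -0.7, -0.0]
grip_width: 28.8
grasp_force: 60.1
```

>>> step_arm --steps "0 0 0.001 0 0 0; 0 0 0.002 0 0 0; 0 0 0.003 0 0 0; 0 0 0.003 0 0 0; 0 0 0.003 0 0 0"

```text
t: 48.13
position: [489.8, -3.0, 70.8]
tcp_rot: [3.141, 0.0, 3.12]
contact_force: [-4.7, 1.6, 15.8]
grip_width: 28.9
grasp_force: 62.4
```

Seated at the expected height of 71 mm. Releasing and going for the third.

>>> step_arm --steps "0 0 -0.002 0 0 0; 0 0 -0.002 0 0 0; 0 0 -0.002 0 0 0; 0 0 -0.002 0 0 0; 0 0 -0.02 0 0 0; 0 0 -0.06 0 0 0; 0 0 -0.1 0 0 0; 0 0 -0.14 0 0 0; 0 0 -0.18 0 0 0; 0 0 -0.22 0 0 0; 0 0 -0.23 0 0 0; 0 0 -0.23 0 0 0; 0 0 -0.23 0 0 0; 0 0 -0.23 0 0 0; 0 0 -0.23 0 0 0" --grip 62

```text
t: 49.38
position: [488.4, -2.9, 297.0]
tcp_rot: [-3.141, -0.004, 3.12]
contact_force: [-0.0, -0.6, 0.1]
grip_width: 52.4
grasp_force: 0.0
```

Run:
```python
from h import *
st(); t,s=look("top","side"); np.savez("im19.npz",t=t,s=s)
for n,im,box in(("top",t,(140,165,190,240)),("side",s,(140,300,250,370))):
    r,g,b=chan(im); sc=np.where((r>110),g-b,0)
    for x in blobs(sc,box,30,5): print(n,"orange",np.round(x,1),back(n,x[:2],86)[0].round(1))
for n in("top","side"):
  for o in reg(n,"column1",46,.4): print(n,o)
go((470,200,297,3.0),(577.2,395.5,180,2.92))
```

```text
t 49.38 pos [488.4  -2.9 297. ] rot [-3.141 -0.004  3.12 ] F [-0.  -0.6  0.1] w 52.4 g 0.0
top orange [164.2 178.4  52. ] [576.5 395.6  86. ]
side orange [170.7 316.3  48. ] [578.9 394.9  86. ]
top {'conf': 0.91, 'px': [394.0, 298.0], 'n': 430, 'mean': [207.2, -315.2], 'rc': [206.9, -315.3], 'wh': [36.0, 144.0], 'ra': 18.4, 'yaw': 1.892}
top {'conf': 0.64, 'px': [264.0, 207.0], 'n': 338, 'mean': [484.5, 81.2], 'rc': [487.5, 83.5], 'wh': [31.0, 133.0], 'ra': 89.7, 'yaw': 3.134}
side {'conf': 0.81, 'px': [371.0, 185.0], 'n': 308, 'mean': [206.4, -276.3], 'rc': [206.5, -279.1], 'wh': [40.0, 159.0], 'ra': 18.1, 'yaw': 1.865}
side {'conf': 0.73, 'px': [269.0, 224.0], 'n': 365, 'mean': [482.9, -1.2], 'rc': [486.3, -2.4], 'wh': [59.0, 138.0], 'ra': 86.8, 'yaw': 3.092}
side {'conf': 0.72, 'px': [272.0, 202.0], 'n': 447, 'mean': [490.6, -85.9], 'rc': [489.6, -84.8], 'wh': [71.0, 145.0], 'ra': 87.3, 'yaw': 3.104}
side {'conf': 0.56, 'px': [256.0, 244.0], 'n': 407, 'mean': [480.0, 83.0], 'rc': [486.1, 77.5], 'wh': [52.0, 128.0], 'ra': 81.9, 'yaw': 3.066}
to (470, 200, 297, 3.0) : 0.0235 0.2025 0.0009 -0.001 -0.002 0.120 rows>=4.9
to (577.2, 395.5, 180, 2.92) : -0.0797 0.4004 0.1176 -0.001 -0.002 0.200 rows>=10.2
```

>>> step_arm --steps "0.0235 0.2025 0 0 -0.002 0.12; 0.0235 0.2025 0 0 -0.002 0.12; 0.0235 0.2025 0 0 -0.002 0.12; 0.0235 0.2025 0 0 -0.002 0.12; 0.0235 0.2025 0 0 -0.002 0.12; 0.0235 0.2025 0 0 -0.002 0.12; -0.0797 0.4004 0 0 -0.002 0.2; -0.0797 0.4004 0 0 -0.002 0.2; -0.0797 0.4004 0.1176 0 -0.002 0.2; -0.0797 0.4004 0.1176 0 -0.002 0.2; -0.0797 0.4004 0.1176 0 -0.002 0.2; -0.0797 0.4004 0.1176 0 -0.002 0.2; -0.0797 0.4004 0.1176 0 -0.002 0.2; -0.0797 0.4004 0.1176 0 -0.002 0.2; -0.0797 0.4004 0.1176 0 -0.002 0.2; -0.0797 0.4004 0.1176 0 -0.002 0.2; -0.0797 0.4004 0.1176 0 -0.002 0.2; -0.0797 0.4004 0.1176 0 -0.002 0.2; -0.0797 0.4004 0.1176 0 -0.002 0.2; -0.0797 0.4004 0.1176 0 -0.002 0.2" --grip 75

```text
t: 51.25
position: [578.0, 395.3, 182.5]
tcp_rot: [3.14, 0.002, 2.919]
contact_force: [0.1, -0.3, 0.4]
grip_width: 63.7
grasp_force: 0.0
```

Run:
```python
from h import *
st(); go((577.2,395.7,67.5,2.92))
```

```text
t 51.25 pos [578.  395.3 182.5] rot [3.140e+00 2.000e-03 2.919e+00] F [ 0.1 -0.3  0.4] w 63.7 g 0.0
to (577.2, 395.7, 67.5, 2.92) : 0.0012 0.0001 0.1150 0.001 0.002 -0.001 rows>=2.8
```

>>> step_arm --steps "0.001 0 0.04 0.001 0.001 0; 0.001 0 0.08 0.001 0.001 0; 0.001 0 0.1 0.001 0.001 0; 0.001 0 0.11 0.001 0.001 0; 0.001 0 0.1135 0.001 0.001 0; 0.001 0 0.1135 0.001 0.001 0; 0.001 0 0.1135 0.001 0.001 0; 0.001 0 0.1135 0.001 0.001 0; 0.001 0 0.1135 0.001 0.001 0; 0.001 0 0.1135 0.001 0.001 0"

```text
t: 52.08
position: [577.6, 396.3, 69.3]
tcp_rot: [3.141, 0.002, 2.92]
contact_force: [-0.5, 0.1, -0.0]
grip_width: 64.2
grasp_force: 0.0
```

>>> step_arm --steps "0 0 0 0 0 0; 0 0 0 0 0 0; 0 0 0 0 0 0; 0 0 0 0 0 0; 0 0 0 0 0 0; 0 0 0 0 0 0; 0 0 0 0 0 0" --grip 0 --squeeze 60

```text
t: 52.67
position: [577.1, 395.8, 68.2]
tcp_rot: [-3.141, 0.001, 2.92]
contact_force: [0.3, 0.0, 3.2]
grip_width: 28.7
grasp_force: 59.0
```

>>> step_arm --steps "0 0 -0.015 0 0 0; 0 0 -0.035 0 0 0; 0 0 -0.06 0 0 0; 0 0 -0.1 0 0 0; 0 0 -0.14 0 0 0; 0 0 -0.18 0 0 0; 0 0 -0.22 0 0 0; 0 0 -0.24 0 0 0; 0 0 -0.24 0 0 0; 0 0 -0.24 0 0 0; 0 0 -0.24 0 0 0; 0 0 -0.24 0 0 0"

```text
t: 53.67
position: [576.0, 395.6, 305.2]
tcp_rot: [-3.137, -0.002, 2.92]
contact_force: [-1.1, 0.6, -1.2]
grip_width: 28.7
grasp_force: 60.2
```

Run:
```python
from h import *
st(); go((465,200,306,3.0),(491.2,82,306,3.12),(491.2,82.0,140,3.12))
```

```text
t 53.67 pos [576.  395.6 305.2] rot [-3.137e+00 -2.000e-03  2.920e+00] F [-1.1  0.6 -1.2] w 28.7 g 60.2
to (465, 200, 306, 3.0) : 0.0653 -0.2152 0.0003 -0.004 -0.002 -0.080 rows>=5.4
to (491.2, 82, 306, 3.12) : 0.0137 -0.3246 0.0006 -0.004 -0.003 -0.200 rows>=7.8
to (491.2, 82.0, 140, 3.12) : 0.0134 -0.3239 0.1666 -0.004 -0.003 -0.200 rows>=8.7
```

>>> step_arm --steps "0.0653 -0.2152 0 -0.003 -0.002 -0.08; 0.0653 -0.2152 0 -0.003 -0.002 -0.08; 0.0653 -0.2152 0 -0.003 -0.002 -0.08; 0.0653 -0.2152 0 -0.003 -0.002 -0.08; 0.0653 -0.2152 0 -0.003 -0.002 -0.08; 0.0653 -0.2152 0 -0.003 -0.002 -0.08; 0.0137 -0.3246 0 -0.003 -0.002 -0.2; 0.0137 -0.3246 0 -0.003 -0.002 -0.2; 0.0137 -0.3246 0 -0.003 -0.002 -0.2; 0.0137 -0.3246 0 -0.003 -0.002 -0.2; 0.0134 -0.3239 0.1666 -0.003 -0.002 -0.2; 0.0134 -0.3239 0.1666 -0.003 -0.002 -0.2; 0.0134 -0.3239 0.1666 -0.003 -0.002 -0.2; 0.0134 -0.3239 0.1666 -0.003 -0.002 -0.2; 0.0134 -0.3239 0.1666 -0.003 -0.002 -0.2; 0.0134 -0.3239 0.1666 -0.003 -0.002 -0.2; 0.0134 -0.3239 0.1666 -0.003 -0.002 -0.2; 0.0134 -0.3239 0.1666 -0.003 -0.002 -0.2; 0.0134 -0.3239 0.1666 -0.003 -0.002 -0.2; 0.0134 -0.3239 0.1666 -0.003 -0.002 -0.2"

```text
t: 55.33
position: [493.8, 83.2, 143.5]
tcp_rot: [3.138, 0.006, 3.12]
contact_force: [0.0, 0.2, -1.1]
grip_width: 28.8
grasp_force: 60.2
```

>>> step_arm --steps "0 0 0 0 0 0; 0 0 0 0 0 0; 0 0 0 0 0 0; 0 0 0 0 0 0; 0 0 0 0 0 0; 0 0 0 0 0 0; 0 0 0 0 0 0; 0 0 0 0 0 0"

```text
t: 56.0
position: [492.6, 82.9, 141.5]
tcp_rot: [3.14, 0.003, 3.12]
contact_force: [-0.7, 0.4, -1.0]
grip_width: 28.7
grasp_force: 60.2
```

Run:
```python
from h import *
st(); t,s=look("top","side"); np.savez("im20.npz",t=t,s=s)
p=ctrl.observe()["position"]
u,v=proj("side",p+[0,20,-67.8])[0]; print("pred tip",u,v)
c0=int(u)-8
for row in range(int(v)-8,int(v)+3): print(row,c0,[int(x) for x in s[row,c0:c0+18].mean(1)])
go((491.2,82.0,97,3.12))
```

```text
t 56.0 pos [492.6  82.9 141.5] rot [3.14e+00 3.00e-03 3.12e+00] F [-0.7  0.4 -1. ] w 28.7 g 60.2
pred tip 249.32623809507996 239.29810424411394
231 241 [97, 93, 93, 96, 95, 96, 80, 85, 81, 85, 96, 93, 99, 70, 69, 65, 69, 75]
232 241 [103, 136, 129, 116, 98, 94, 85, 87, 83, 81, 91, 89, 94, 71, 70, 67, 67, 68]
233 241 [106, 137, 139, 141, 103, 90, 80, 85, 83, 84, 104, 106, 108, 96, 94, 95, 105, 103]
234 241 [90, 120, 137, 131, 103, 96, 83, 87, 86, 87, 99, 99, 100, 103, 104, 103, 105, 94]
235 241 [87, 88, 84, 94, 86, 92, 80, 86, 80, 82, 97, 98, 96, 96, 96, 96, 98, 98]
236 241 [96, 97, 93, 96, 89, 91, 84, 79, 81, 84, 94, 98, 98, 99, 98, 101, 96, 98]
237 241 [105, 105, 105, 98, 103, 101, 93, 86, 83, 79, 86, 88, 81, 80, 93, 100, 97, 98]
238 241 [107, 103, 104, 102, 100, 107, 96, 85, 82, 78, 101, 87, 81, 79, 84, 89, 89, 87]
239 241 [105, 106, 105, 105, 108, 107, 96, 85, 82, 83, 103, 97, 92, 83, 97, 96, 89, 91]
240 241 [97, 96, 99, 101, 99, 104, 108, 93, 93, 91, 104, 91, 87, 86, 96, 97, 95, 96]
241 241 [94, 92, 96, 95, 97, 96, 95, 103, 102, 104, 105, 91, 89, 90, 92, 99, 96, 97]
to (491.2, 82.0, 97, 3.12) : 0.0015 -0.0010 0.0445 0.002 0.003 -0.000 rows>=1.1
```

>>> step_arm --steps "0.0011 -0.001 0 0.002 0.003 0; 0.0011 -0.001 0 0.002 0.003 0; 0.0011 -0.001 0 0.002 0.003 0; 0.0011 -0.001 0.01 0.002 0.003 0; 0.0011 -0.001 0.02 0.002 0.003 0; 0.0011 -0.001 0.03 0.002 0.003 0; 0.0011 -0.001 0.04 0.002 0.003 0; 0.0011 -0.001 0.0445 0.002 0.003 0; 0.0011 -0.001 0.0445 0.002 0.003 0; 0.0011 -0.001 0.0445 0.002 0.003 0; 0.0011 -0.001 0.0445 0.002 0.003 0; 0.0011 -0.001 0.0445 0.002 0.003 0; 0.0011 -0.001 0.0445 0.002 0.003 0; 0.0011 -0.001 0.0445 0.002 0.003 0"

```text
t: 57.27
position: [491.9, 82.1, 97.4]
tcp_rot: [3.142, 0.001, 3.12]
contact_force: [0.0, -0.7, -1.1]
grip_width: 28.4
grasp_force: 60.2
```

Run:
```python
from h import *
st(); t,s=look("top","side"); np.savez("im21.npz",t=t,s=s)
save(s,"c21.png",(215,195,285,265),8)
```

```text
t 57.27 pos [491.9  82.1  97.4] rot [3.142e+00 1.000e-03 3.120e+00] F [ 0.  -0.7 -1.1] w 28.4 g 60.2
```

View pics/c21.png

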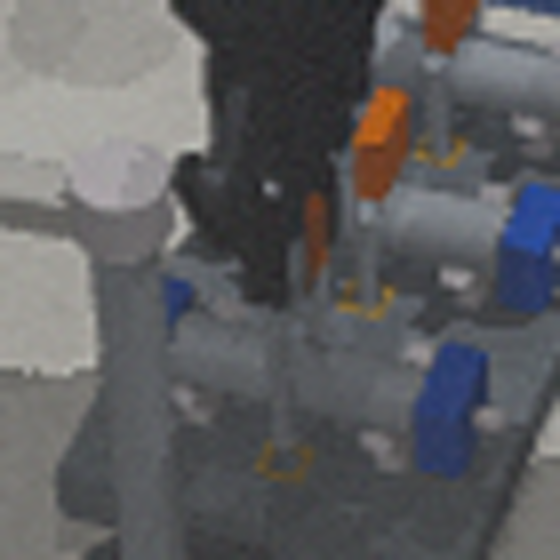

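Bolts 1 and 2 are down, with legs in their holes at (440,155) and (368,300). The third leg tip at (287,445) is over its hole at (285,462). Lowering it.

>>> step_arm --steps "0 0 0.003 0 0 0; 0 0 0.005 0 0 0; 0 0 0.007 0 0 0; 0 0 0.009 0 0 0; 0 0 0.011 0 0 0; 0 0 0.011 0 0 0; 0 0 0.011 0 0 0"

```text
t: 57.95
position: [491.5, 81.9, 85.9]
tcp_rot: [-3.141, -0.001, 3.12]
contact_force: [0.3, -0.9, -0.8]
grip_width: 28.6
grasp_force: 60.2
```

>>> step_arm --steps "0 0 0.003 0 0 0; 0 0 0.006 0 0 0; 0 0 0.009 0 0 0; 0 0 0.011 0 0 0; 0 0 0.012 0 0 0; 0 0 0.013 0 0 0; 0 0 0.013 0 0 0; 0 0 0.013 0 0 0"

```text
t: 58.62
position: [491.6, 82.0, 73.0]
tcp_rot: [-3.141, -0.0, 3.12]
contact_force: [0.9, 0.4, -0.8]
grip_width: 28.8
grasp_force: 60.2
```

>>> step_arm --steps "0 0 0.001 0 0 0; 0 0 0.002 0 0 0; 0 0 0.003 0 0 0; 0 0 0.003 0 0 0; 0 0 0.003 0 0 0"

```text
t: 59.03
position: [492.1, 82.0, 71.6]
tcp_rot: [3.141, 0.0, 3.12]
contact_force: [-3.8, -0.9, 12.6]
grip_width: 28.7
grasp_force: 62.1
```

>>> step_arm --steps "0 0 -0.002 0 0 0; 0 0 -0.002 0 0 0; 0 0 -0.002 0 0 0; 0 0 -0.002 0 0 0; 0 0 -0.02 0 0 0; 0 0 -0.06 0 0 0; 0 0 -0.1 0 0 0; 0 0 -0.14 0 0 0; 0 0 -0.18 0 0 0; 0 0 -0.22 0 0 0; 0 0 -0.24 0 0 0; 0 0 -0.24 0 0 0; 0 0 -0.24 0 0 0; 0 0 -0.24 0 0 0; 0 0 -0.24 0 0 0" --grip 62

```text
t: 60.28
position: [490.7, 81.9, 308.2]
tcp_rot: [-3.14, -0.004, 3.12]
contact_force: [-0.1, 0.2, -0.4]
grip_width: 53.2
grasp_force: 0.0
```

Run:
```python
from h import *
st(); t,s=look("top","side"); np.savez("im22.npz",t=t,s=s)
save(s,"c22.png",(200,140,340,270),4)
go((629,178,310,3.192),(629,178,217,3.192))
```

```text
t 60.28 pos [490.7  81.9 308.2] rot [-3.14  -0.004  3.12 ] F [-0.1  0.2 -0.4] w 53.2 g 0.0
to (629, 178, 310, 3.192) : -0.1359 0.0991 -0.0021 -0.001 -0.003 -0.072 rows>=4.0
to (629, 178, 217, 3.192) : -0.1362 0.0992 0.0909 -0.001 -0.003 -0.072 rows>=4.6
```

View pics/c22.png

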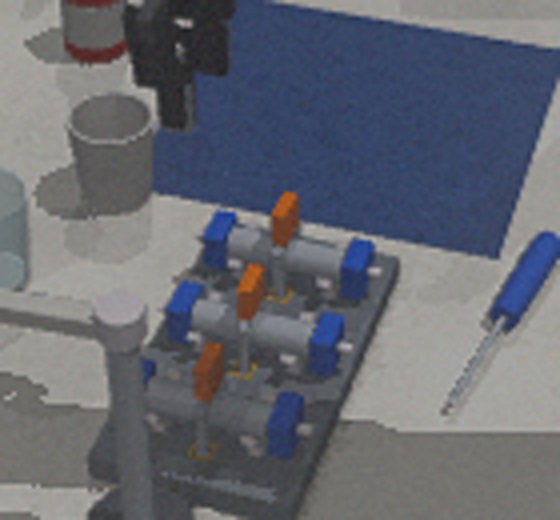

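All three columns are fastened, with the orange blocks standing at (285,218), (250,290) and (208,370). Cup and beaker are upright. Now to swing the magnifier back.

>>> step_arm --steps "-0.136 0.099 -0.004 0 -0.003 -0.072; -0.136 0.099 -0.004 0 -0.003 -0.072; -0.136 0.099 -0.004 0 -0.003 -0.072; -0.136 0.099 -0.004 0 -0.003 -0.072; -0.136 0.099 -0.004 0 -0.003 -0.072; -0.136 0.099 -0.004 0 -0.003 -0.072; -0.136 0.099 -0.004 0 -0.003 -0.072; -0.136 0.099 -0.004 0 -0.003 -0.072; -0.136 0.099 -0.004 0 -0.003 -0.072; -0.136 0.099 -0.004 0 -0.003 -0.072" --grip 100

```text
t: 61.22
position: [629.2, 177.0, 314.8]
tcp_rot: [3.141, 0.003, -3.093]
contact_force: [0.8, 0.3, 0.0]
grip_width: 85.7
grasp_force: 0.0
```

Run:
```python
from h import *
st(); t,s=look("top","side")
for n,im in(("top",t),("side",s)):
    u,v=proj(n,[629,178,245])[0]; u,v=int(round(u)),int(round(v)); g=im.astype(float).max(2)
    print(n,u,v)
    for r in range(v-8,v+9,2): print(r,[int(x) for x in g[r,u-8:u+9]])
for n in("top","side"):
    for o in reg(n,"lens_grip",200,.3): print(n,o)
go((629,178,217,3.192))
```

```text
t 61.22 pos [629.2 177.  314.8] rot [ 3.141e+00  3.000e-03 -3.093e+00] F [0.8 0.3 0. ] w 85.7 g 0.0
top 229 148
140 [82, 81, 80, 77, 78, 77, 73, 75, 75, 72, 70, 69, 65, 63, 56, 57, 51]
142 [81, 80, 81, 81, 77, 75, 77, 77, 76, 72, 70, 70, 67, 65, 66, 55, 56]
144 [80, 82, 80, 79, 83, 79, 77, 72, 71, 74, 73, 72, 69, 67, 65, 62, 58]
146 [84, 81, 80, 79, 82, 78, 75, 74, 73, 75, 73, 72, 67, 64, 64, 61, 57]
148 [81, 77, 83, 79, 81, 80, 79, 74, 80, 74, 71, 73, 71, 70, 68, 62, 61]
150 [83, 81, 80, 82, 81, 81, 81, 78, 75, 75, 74, 73, 73, 70, 68, 64, 62]
152 [83, 79, 82, 82, 78, 77, 79, 77, 76, 74, 76, 71, 68, 70, 68, 67, 61]
154 [82, 82, 83, 79, 81, 79, 80, 78, 75, 73, 75, 72, 71, 72, 70, 69, 66]
156 [83, 85, 83, 82, 81, 78, 80, 79, 78, 76, 74, 73, 71, 65, 69, 69, 66]
side 183 199
191 [161, 160, 165, 164, 165, 166, 167, 162, 160, 165, 143, 131, 129, 130, 131, 137, 139]
193 [166, 167, 162, 161, 161, 163, 165, 164, 166, 167, 142, 120, 130, 136, 136, 133, 134]
195 [166, 168, 168, 172, 162, 167, 162, 162, 165, 170, 170, 130, 118, 111, 118, 119, 129]
197 [164, 168, 163, 90, 44, 50, 57, 53, 46, 65, 171, 156, 122, 115, 118, 119, 121]
199 [167, 169, 135, 51, 53, 58, 54, 56, 53, 46, 96, 179, 146, 119, 116, 119, 120]
201 [116, 118, 174, 65, 52, 53, 57, 56, 55, 55, 48, 169, 169, 121, 116, 118, 119]
203 [118, 116, 114, 103, 54, 54, 56, 57, 55, 54, 49, 100, 118, 111, 109, 110, 112]
205 [118, 116, 95, 152, 52, 51, 55, 53, 52, 53, 57, 71, 122, 122, 104, 109, 111]
207 [120, 116, 89, 98, 82, 53, 49, 52, 54, 52, 49, 50, 124, 120, 108, 106, 133]
top {'conf': 0.55, 'px': [241.0, 116.0], 'n': 121, 'mean': [727.2, 151.9], 'rc': [727.9, 155.0], 'wh': [46.0, 27.0], 'ra': 43.9, 'yaw': -2.671}
side {'conf': 0.81, 'px': [170.0, 212.0], 'n': 1659, 'mean': [654.7, 176.5], 'rc': [629.9, 162.7], 'wh': [252.0, 113.0], 'ra': 14.5, 'yaw': -3.087}
to (629, 178, 217, 3.192) : 0.0009 0.0002 0.0975 0.000 0.003 -0.000 rows>=2.3
```

>>> step_arm --steps "0 0 0.04 0 0.002 0; 0 0 0.08 0 0.002 0; 0 0 0.096 0 0.002 0; 0 0 0.096 0 0.002 0; 0 0 0.096 0 0.002 0; 0 0 0.096 0 0.002 0"

```text
t: 61.92
position: [631.4, 178.2, 220.0]
tcp_rot: [3.141, 0.004, -3.091]
contact_force: [-0.5, 0.2, 0.3]
grip_width: 85.3
grasp_force: 0.0
```

>>> step_arm --steps "0 0 0 0 0 0; 0 0 0 0 0 0; 0 0 0 0 0 0; 0 0 0 0 0 0; 0 0 0 0 0 0; 0 0 0 0 0 0; 0 0 0 0 0 0; 0 0 0 0 0 0; 0 0 0 0 0 0" --grip 0 --squeeze 25

```text
t: 62.67
position: [630.2, 177.9, 218.4]
tcp_rot: [-3.141, 0.001, -3.091]
contact_force: [-1.4, -0.9, 3.8]
grip_width: 17.5
grasp_force: 25.6
```

Run:
```python
from h import *
st()
o=ctrl.observe(); R0=Ro.from_euler("xyz",o["tcp_rot"])
c=np.array([510,172.]); r=o["position"][:2]-c; print(np.hypot(*r),np.arctan2(*r[::-1]))
rows=[];A=np.arctan2(*r[::-1])+np.pi/2+.01
for a in -np.linspace(0,A,16)[1:]:
    q=c+Ro.from_euler("z",a).as_matrix()[:2,:2]@r
    d=R0.inv().apply(np.r_[q,o["position"][2]]-o["position"])/1000
    rows.append("%.4f %.4f 0 0 0 %.3f"%(d[0],d[1],-a))
print("; ".join(rows))
```

```text
t 62.67 pos [630.2 177.9 218.4] rot [-3.141e+00  1.000e-03 -3.091e+00] F [-1.4 -0.9  3.8] w 17.5 g 25.6
120.35747358752455 0.049209848380384565
0.0007 -0.0131 0 0 0 0.109; 0.0029 -0.0259 0 0 0 0.217; 0.0064 -0.0385 0 0 0 0.326; 0.0112 -0.0507 0 0 0 0.435; 0.0174 -0.0622 0 0 0 0.543; 0.0248 -0.0730 0 0 0 0.652; 0.0333 -0.0829 0 0 0 0.761; 0.0428 -0.0919 0 0 0 0.869; 0.0532 -0.0998 0 0 0 0.978; 0.0644 -0.1065 0 0 0 1.087; 0.0763 -0.1119 0 0 0 1.195; 0.0887 -0.1160 0 0 0 1.304; 0.1015 -0.1188 0 0 0 1.413; 0.1145 -0.1201 0 0 0 1.521; 0.1276 -0.1200 0 0 0 1.630
```

>>> step_arm --steps "0.0007 -0.0131 0 0 0 0.109; 0.0029 -0.0259 0 0 0 0.217; 0.0064 -0.0385 0 0 0 0.326; 0.0112 -0.0507 0 0 0 0.435; 0.0174 -0.0622 0 0 0 0.543; 0.0248 -0.0730 0 0 0 0.652; 0.0333 -0.0829 0 0 0 0.761; 0.0428 -0.0919 0 0 0 0.869; 0.0532 -0.0998 0 0 0 0.978; 0.0644 -0.1065 0 0 0 1.087; 0.0763 -0.1119 0 0 0 1.195; 0.0887 -0.1160 0 0 0 1.304; 0.1015 -0.1188 0 0 0 1.413; 0.1145 -0.1201 0 0 0 1.521; 0.1276 -0.1200 0 0 0 1.630; 0.1276 -0.1200 0 0 0 1.630; 0.1276 -0.1200 0 0 0 1.630; 0.1276 -0.1200 0 0 0 1.630; 0.1276 -0.1200 0 0 0 1.630"

```text
t: 64.25
position: [509.9, 53.3, 218.6]
tcp_rot: [3.138, -0.002, 1.563]
contact_force: [2.2, 5.0, 2.7]
grip_width: 16.7
grasp_force: 28.0
```

>>> step_arm --steps "0 -0.001 0 0 0 0; 0 -0.002 0 0 0 0; 0 -0.003 0 0 0 0; 0 -0.003 0 0 0 0; 0 -0.003 0 0 0 0; 0 -0.003 0 0 0 0"

```text
t: 64.75
position: [509.9, 53.2, 218.7]
tcp_rot: [3.131, -0.001, 1.562]
contact_force: [12.6, 5.7, -5.3]
grip_width: 17.4
grasp_force: 27.8
```

>>> step_arm --steps "0 0.001 0 0 0 0; 0 0.001 0 0 0 0; 0 0.001 0 0 0 0; 0 0.001 0 0 0 0; 0 0.001 -0.04 0 0 0; 0 0.001 -0.08 0 0 0; 0 0.001 -0.12 0 0 0; 0 0.001 -0.12 0 0 0; 0 0.001 -0.12 0 0 0" --grip 100

```text
t: 65.5
position: [507.4, 51.4, 340.0]
tcp_rot: [3.137, -0.002, 1.562]
contact_force: [-0.4, 0.3, -1.0]
grip_width: 85.5
grasp_force: 0.0
```

>>> step_arm --steps "-0.06 -0.04 -0.03 0 0 0; -0.12 -0.08 -0.03 0 0 0; -0.2 -0.1 -0.03 0 0 0; -0.25 -0.1 -0.03 0 0 0; -0.25 -0.1 -0.03 0 0 0; -0.25 -0.1 -0.03 0 0 0; -0.25 -0.1 -0.03 0 0 0; -0.25 -0.1 -0.03 0 0 0; -0.25 -0.1 -0.03 0 0 0; -0.25 -0.1 -0.03 0 0 0"

```text
t: 66.33
position: [403.9, -196.1, 366.9]
tcp_rot: [-3.14, -0.0, 1.563]
contact_force: [-0.4, 0.4, -0.0]
grip_width: 85.8
grasp_force: 0.0
```

Run:
```python
from h import *
st(); t,s=look("top","side")
def dark(im,box,thr):
    x0,y0,x1,y1=box; g=im[y0:y1,x0:x1].astype(float).max(2); w=np.clip(thr-g,0,None); v,u=np.mgrid[y0:y1,x0:x1]
    return (u*w).sum()/w.sum(),(v*w).sum()/w.sum()
print("pin now",dark(t,(268,183,284,200),90),dark(s,(238,168,256,194),80),"(start 276.1,190.9 / 246.6,182.2)")
for n in("top","side"):
  for th,z in(("column1",46),("ubolt1",81),("beaker",85),("cup",80),("jar",70),("lens_grip",200)):
    for o in reg(n,th,z,.5): print(n,th,o["conf"],o["px"],o["rc"],o["wh"])
r,g,b=chan(s); sc=np.where((r>110),g-b,0)
for x in blobs(sc,(235,150,305,270),25,5): print("orange",np.round(x,1))
for p in((487.5,-88),(489.4,-3),(491.5,82)): print("expected block",proj("side",[*p,81]).round(1))
```

```text
t 66.33 pos [ 403.9 -196.1  366.9] rot [-3.14  -0.     1.563] F [-0.4  0.4 -0. ] w 85.8 g 0.0
pin now (np.float64(275.9849215922799), np.float64(191.08805790108565)) (np.float64(246.55369458128078), np.float64(182.54548440065682)) (start 276.1,190.9 / 246.6,182.2)
top column1 0.72 [295.0, 219.0] [451.8, -4.1] [31.0, 63.0]
top column1 0.65 [319.0, 214.0] [489.3, -89.4] [25.0, 133.0]
top column1 0.63 [265.0, 215.0] [487.6, 81.9] [34.0, 139.0]
top beaker 0.78 [305.0, 132.0] [704.5, -49.6] [69.0, 83.0]
top cup 0.79 [347.0, 156.0] [656.9, -170.8] [69.0, 77.0]
top jar 0.85 [182.0, 259.0] [324.8, 346.0] [61.0, 52.0]
top lens_grip 0.72 [294.0, 193.0] [524.5, 55.6] [247.0, 97.0]
side column1 0.89 [272.0, 200.0] [490.5, -85.2] [62.0, 141.0]
side column1 0.88 [373.0, 184.0] [206.5, -279.2] [42.0, 159.0]
side column1 0.76 [257.0, 240.0] [486.8, 75.6] [59.0, 135.0]
side column1 0.55 [267.0, 225.0] [487.2, -0.7] [141.0, 64.0]
side ubolt1 0.64 [262.0, 215.0] [482.2, 24.2] [23.0, 111.0]
side ubolt1 0.61 [251.0, 181.0] [549.5, -74.6] [114.0, 307.0]
side ubolt1 0.55 [249.0, 237.0] [484.9, 107.0] [19.0, 101.0]
side beaker 0.97 [199.0, 194.0] [697.5, -5.4] [63.0, 144.0]
side cup 0.6 [227.0, 180.0] [646.1, -123.5] [67.0, 147.0]
side jar 0.72 [281.0, 342.0] [323.3, 375.0] [53.0, 89.0]
side lens_grip 0.69 [249.0, 181.0] [499.4, 57.4] [99.0, 266.0]
orange [262.2 209.1  28. ]
orange [251.7 228.9  28. ]
expected block [[271.9 194.1]]
expected block [[262.5 212.3]]
expected block [[252.1 232.3]]
```

```bash
python3 -c "
from rig import ctrl
print(ctrl.finish_job())"
```

```text
the job is handed in; nothing more can be done
None
```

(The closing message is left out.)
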